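# Treat the pocket things with the UV wand

## Task

Lay the things you carry about (whichever of gate fob, claw clip, earbud case and pocket brush are on the shelf) in the navy tray, each in the middle of a bay of its own, and only then turn the dock's dial to the two dots to switch the UV wand on. Take the wand from the dock and hold its lamp still, facing down, about 5 cm above the middle of each thing for five seconds without touching it, in the order fob, clip, earbud case, brush, skipping any that are not there. Then lay the wand back in its cradle the way it lay before and only after that turn the dial back to off, and leave the other things on the shelf where they are.

Things in the scene. Friction and masses are not known exactly. Their poses are not given: they have to be found in the camera images.
- tray: Navy ceramic tray, fixed, 152 (x) by 336 (y) by 18 mm high; floor 6 mm thick, outer walls and the two dividers 6 mm thick and 18 mm high. Three equal bays side by side along y, each 140 (x) by 104 (y) mm inside. Origin: centre of its underside.
- bay_right (a point): Centre of the floor of the tray's bay at -y (6 mm above the shelf); axes as the tray's.
- bay_mid (a point): Centre of the floor of the tray's middle bay; axes as the tray's.
- bay_left (a point): Centre of the floor of the tray's bay at +y; axes as the tray's.
- dock: White plastic wand dock, fixed, slab 230 (x) by 180 (y) by 30 mm high; the dial is on its top on the -y side, the wand's cradle along x on its +y side, 80 mm between the dial's axis and the cradle's centre line. Origin: centre of its underside.
- cradle (a point): Where the home wand's origin lies (44 mm above the shelf), x along the dock's x, wand's head to +x. Two grey saddles 20 mm thick, centred 78 mm to -x (38 mm between cheeks, for the handle) and 68 mm to +x (50 mm between cheeks, for the head); cheeks rise 14 mm above the saddle floors. Between them the wand hangs free 14 mm above the slab.
- dial (a joint): Grey selector dial on the dock: skirt 54 mm across, grip bar 50 mm long, 13 mm thick, 26 mm high; friction holds it. Value in rad, growing clockwise seen from above, 0 to 1.8: 0 = off (short bar mark, straight to the dock's +x), 0.55 = one dot, 1.10 = two dots, 1.65 = three dots (dots in a row outwards). The black line on the bar points at the mark. Starts off or a little past off.
- dial_grip (a point): On the dial's axis, 2 mm above the middle of its grip bar's height (54.5 mm above the shelf; the bar spans 40 to 66 mm above the shelf). Its x axis runs along the bar towards the pointer and turns with the dial.
- wand: UV lamp wand, white plastic, 203 mm long, 28 mm high with a flat underside: square handle 30 mm wide from x = -100 to +33 mm, head 42 mm wide from x = +33 to +103 mm, glass lamp window on the head's underside. Loose, about 0.15 kg. Origin: on its underside near its centre of mass; x towards the head, z up when the lamp faces down. At the start it lies in the cradle.
- wand_lamp (a point): Centre of the lamp window on the underside of the wand's head, 68 mm to +x of the wand's origin.
- fob: Black plastic gate fob, 88 (x) by 50 (y) by 24 mm high, two round grey buttons on top and a steel lug standing out 7 mm at +x. Loose; may be absent. Origin: centre of its underside.
- clip: Tortoiseshell claw clip, 92 (x) by 48 (y) mm, 38 mm high to its ridge (46 mm to its finger wings), solid enough to be gripped across y at the lower 22 mm of its height, narrower (30 mm) above. Loose; may be absent. Origin: centre of its underside.
- case: White plastic earbud case, rounded, 72 (x) by 56 (y) by 28 mm high, with a grey seam. Loose; may be absent. Origin: centre of its underside.
- brush: Pocket hair brush lying bristles down: wooden back 112 (x) by 52 (y) mm, from 14 to 30 mm height, black bristles below it. Loose; may be absent. Origin: centre of its underside.
- pebble: Glass pebble paperweight, 72 mm across, 31 mm high, lying among the things. Leave alone.
- perfume: Amber perfume bottle, 48 mm across, 110 mm high, beyond the tray. Leave alone.
- cream: White cream jar, 64 mm across, 55 mm high, at the -y side near the robot. Leave alone.
- ringdish: White ring dish, 84 mm across, 26 mm high, at the +y side beyond the dock. Leave alone.
- candle: Candle glass, 72 mm across, 80 mm high, beyond the tray. Leave alone.
- book: Grey book lying flat, 120 by 170 by 22 mm, at the -y side. Leave alone.
Mind the look-alikes: they are no part of the job. Leave any pink look-alike of the fob alone.

How it is judged:
On the way, in this order (a step that is already met when the one before it is completed fails the run):
1. every thing to be treated lies let go in the middle of a bay of the tray (x of fob in the frame of tray between -0.07 and 0.07 m and y of fob in the frame of tray between -0.162 and 0.162 m and z of fob in the frame of tray between -0.01 and 0.05 m and linear speed of each of fob, clip, case, brush below 0.03 m/s and contact force between the fingers and fob below 0.1 N and ((x of fob in the frame of bay_right between -0.032 and 0.032 m and y of fob in the frame of bay_right between -0.025 and 0.025 m) or (x of fob in the frame of bay_mid between -0.032 and 0.032 m and y of fob in the frame of bay_mid between -0.025 and 0.025 m) or (x of fob in the frame of bay_left between -0.032 and 0.032 m and y of fob in the frame of bay_left between -0.025 and 0.025 m)) and x of clip in the frame of tray between -0.07 and 0.07 m and y of clip in the frame of tray between -0.162 and 0.162 m and z of clip in the frame of tray between -0.01 and 0.05 m and contact force between the fingers and clip below 0.1 N and ((x of clip in the frame of bay_right between -0.032 and 0.032 m and y of clip in the frame of bay_right between -0.025 and 0.025 m) or (x of clip in the frame of bay_mid between -0.032 and 0.032 m and y of clip in the frame of bay_mid between -0.025 and 0.025 m) or (x of clip in the frame of bay_left between -0.032 and 0.032 m and y of clip in the frame of bay_left between -0.025 and 0.025 m)) and x of case in the frame of tray between -0.07 and 0.07 m and y of case in the frame of tray between -0.162 and 0.162 m and z of case in the frame of tray between -0.01 and 0.05 m and contact force between the fingers and case below 0.1 N and ((x of case in the frame of bay_right between -0.032 and 0.032 m and y of case in the frame of bay_right between -0.025 and 0.025 m) or (x of case in the frame of bay_mid between -0.032 and 0.032 m and y of case in the frame of bay_mid between -0.025 and 0.025 m) or (x of case in the frame of bay_left between -0.032 and 0.032 m and y of case in the frame of bay_left between -0.025 and 0.025 m)) and x of brush in the frame of tray between -0.07 and 0.07 m and y of brush in the frame of tray between -0.162 and 0.162 m and z of brush in the frame of tray between -0.01 and 0.05 m and contact force between the fingers and brush below 0.1 N and ((x of brush in the frame of bay_right between -0.032 and 0.032 m and y of brush in the frame of bay_right between -0.025 and 0.025 m) or (x of brush in the frame of bay_mid between -0.032 and 0.032 m and y of brush in the frame of bay_mid between -0.025 and 0.025 m) or (x of brush in the frame of bay_left between -0.032 and 0.032 m and y of brush in the frame of bay_left between -0.025 and 0.025 m))), for 0.2 s.
2. the dial stands at the two dots (value of joint dial between 0.97 and 1.23 rad and velocity of joint dial between -0.1 and 0.1 rad/s), for 0.3 s.
3. the lamp is held facing straight at the gate fob in the tray, above its middle (horizontal distance between wand_lamp and fob below 0.022 m and x of fob in the frame of wand_lamp between -0.03 and 0.03 m and y of fob in the frame of wand_lamp between -0.03 and 0.03 m and z of fob in the frame of wand_lamp between -0.14 and -0.045 m and x of fob in the frame of tray between -0.07 and 0.07 m and y of fob in the frame of tray between -0.162 and 0.162 m and z of fob in the frame of tray between -0.01 and 0.05 m), for 3 s.
4. the lamp is held facing straight at the claw clip in the tray, above its middle (horizontal distance between wand_lamp and clip below 0.022 m and x of clip in the frame of wand_lamp between -0.03 and 0.03 m and y of clip in the frame of wand_lamp between -0.03 and 0.03 m and z of clip in the frame of wand_lamp between -0.14 and -0.045 m and x of clip in the frame of tray between -0.07 and 0.07 m and y of clip in the frame of tray between -0.162 and 0.162 m and z of clip in the frame of tray between -0.01 and 0.05 m), for 3 s.
5. the lamp is held facing straight at the earbud case in the tray, above its middle (horizontal distance between wand_lamp and case below 0.022 m and x of case in the frame of wand_lamp between -0.03 and 0.03 m and y of case in the frame of wand_lamp between -0.03 and 0.03 m and z of case in the frame of wand_lamp between -0.14 and -0.045 m and x of case in the frame of tray between -0.07 and 0.07 m and y of case in the frame of tray between -0.162 and 0.162 m and z of case in the frame of tray between -0.01 and 0.05 m), for 3 s.
6. the lamp is held facing straight at the pocket brush in the tray, above its middle (horizontal distance between wand_lamp and brush below 0.022 m and x of brush in the frame of wand_lamp between -0.03 and 0.03 m and y of brush in the frame of wand_lamp between -0.03 and 0.03 m and z of brush in the frame of wand_lamp between -0.14 and -0.045 m and x of brush in the frame of tray between -0.07 and 0.07 m and y of brush in the frame of tray between -0.162 and 0.162 m and z of brush in the frame of tray between -0.01 and 0.05 m), for 3 s.
At the end, for the whole second after the job is handed in: Every present thing (fob, clip, earbud case, brush) lies at rest inside the tray; the wand lies at rest home in its cradle (within 18 mm lengthwise, 8 mm sideways, 6 mm in height, 0.12 rad, head to the dock's +x); the dial is within 0.13 rad of off (x of fob in the frame of tray between -0.07 and 0.07 m and y of fob in the frame of tray between -0.162 and 0.162 m and z of fob in the frame of tray between -0.01 and 0.05 m and linear speed of each of fob, clip, case, brush, wand below 0.03 m/s and x of clip in the frame of tray between -0.07 and 0.07 m and y of clip in the frame of tray between -0.162 and 0.162 m and z of clip in the frame of tray between -0.01 and 0.05 m and x of case in the frame of tray between -0.07 and 0.07 m and y of case in the frame of tray between -0.162 and 0.162 m and z of case in the frame of tray between -0.01 and 0.05 m and x of brush in the frame of tray between -0.07 and 0.07 m and y of brush in the frame of tray between -0.162 and 0.162 m and z of brush in the frame of tray between -0.01 and 0.05 m and x of wand in the frame of cradle between -0.018 and 0.018 m and y of wand in the frame of cradle between -0.008 and 0.008 m and z of wand in the frame of cradle between -0.006 and 0.006 m and angle between the x axis of wand and the x axis of dock, either way round below 0.12 rad and x of wand_lamp in the frame of cradle above 0 m and value of joint dial below 0.13 rad); the robot touches nothing.
It fails at once if the glass pebble, perfume bottle, cream jar, ring dish, candle glass, book: one of them is pushed more than 4 cm (distance of any of pebble, perfume, cream, ringdish, candle, book from where it was at the start of the episode above 0.04 m).
It fails at once if the wand presses on one of the things to be treated (contact force between wand and fob above 2 N or contact force between wand and clip above 2 N or contact force between wand and case above 2 N or contact force between wand and brush above 2 N).
It fails at once if the wand is away from the dock while the dial does not stand at the two dots (distance between wand and cradle above 0.15 m and not (value of joint dial between 0.97 and 1.23 rad)).
Of fob, clip, case, brush only 2 to 3 are there at a start; the rules pass over those that are not, and their reading is None.
At some moment in a run one of fob, clip, case, brush may be knocked a few centimetres aside while the robot is not near it.
It also fails if it takes over 210 s, if anything falls off the work surface, if the arm or the gripper's body presses on something with over 40 N, if the wrist force passes 120 N, or if a joint passes its speed limit or range.

## Robot

A 6-joint arm with a two-finger parallel gripper is mounted at the origin on the work surface. World frame = base frame: x ahead of the robot, y to its left, z up, the work surface at z = 0. Lengths are in m, angles in rad, forces in N, time in s.
With the tool pointing down it reaches from about 0.375 to 0.9 m from the base axis. Payload 3.1 kg.
Tool frame: the origin (TCP) lies midway between the tips of the shut fingers; the grasp point (between the pads) lies 19 mm behind it; z points along the fingers, y is the line along which they close (so a half turn about z gives the same grasp; the last joint's range is limited). The gripper opens to 87 mm and grips with 3 to 60 N. Pads are 19 mm wide; open, the fingers measure 117 mm over their backs; the gripper's body (75 mm by 190 mm) begins 51 mm behind the grasp point.
Start: joints at [0.981, 0.527, 1.433, -0, 1.181, -0.178], TCP at [0.25, 0.573, 0.223] pointing down, gripper open.
Joint ranges: [-3.08, 3.08], [-0.75, 2.2], [0.22, 2.44], [-1.43, 4.57], [0, 2.65], [-2.85, 2.85]. Speed limits (rad/s): [2.79, 2.79, 3.14, 3.14, 3.14, 3.14].

## Interface

Orientations are given as a unit quaternion [x, y, z, w].
In Python, from rig import robot gives the robot as it stands. The module is installed in compiled form; this text tells all that it offers.
- The arm moves only by the tool play_rows, never from a script. Its arguments are lists of equal length, an entry for each row: "gripper": the closure, from -1 (fully open) to 1 (shut); "delta_pos": the shift along the tool's x, y, z in cm, a list of three; "turn": the turn, a rotation vector about the tool's x, y, z in rad, a list of three. A call has 1 to 12 rows; each row is the pose to reach, as a shift and turn from the pose commanded when the call began, along the tool's axes at that moment; what a row does not reach only later rows make up. A row lasts 1/8 s, in which the tool goes at most 62.5 mm and 10.7 degrees, less where a joint would pass 70% of its speed; a pose out of reach is approached as far as the arm can. A call with a gripper value outside its range is refused whole. The fingers move at their own pace and stop on an object; "squeeze" is the grip in N (left out, the last holds). Time passes only in rows, so rows that repeat a pose let the fingers close. It gives the time, the measured TCP pose, the force, the opening and the grip force at its end, in the units of the state.
- robot.get_obs(): the state, without advancing time (a new reading comes with each control period).
- robot.camera(name): name is "scene" or "top" or "wrist"; returns a dict with "color" (420x560x3 uint8, red, green, blue), "vfov" (degrees; the focal length in pixels is half the picture's height over the tangent of half this angle, whatever the lens; pixels are square), "cx", "cy" (the principal point, pixels), "R" (3x3) and "t" (3): a world point X has camera coordinates R X + t. Camera axes: x right, y down, z forward; pixel columns grow to the right and rows downward; lengths in m; the calibration is good to about 2 mm. A picture is of the moment at which its call begins. There is no depth.
- robot.hand_in(): hands the job in; it is judged then, once.
The state is a dict: "time": time; "q": joint angles; "joint_velocities": joint speeds; "joint_torque": joint torques, N m; "position": TCP position; "tool_rot": TCP orientation; "ft_force": force on the tool from outside, world axes, zero at the start; "moment": the same for the moment, N m; "grip_width": finger opening in m; "grip_force": force on a finger pad.
Only numpy, scipy, OpenCV 4.12 (cv2) and the standard library are available. Lean on these libraries where they do the work, as an engineer would, in place of code of your own. Each camera call takes 0.05 s, during which the arm holds its last target. There are 200 camera calls.

## Working session

There is one attempt and no reset: what is moved stays moved. The work goes in short steps, Python scripts to look and compute and a tool call to move; the robot and the scene stay as the last step left them, time stands still between calls to the robot, and variables do not carry over. Pictures are saved under pics/ and viewed, at most 14 in all, crops included, and the job is handed in when it is done.

Besides the shell and the picture viewer there is one more tool, called after "Request:" as name(argument=value, ...) on one line, values as JSON. play_rows: Moves the arm, as the interface text tells. Its arguments: {"type":"object","properties":{"gripper":{"type":"array","items":{"type":"number"}},"delta_pos":{"type":"array","items":{"type":"array","items":{"type":"number"}}},"turn":{"type":"array","items":{"type":"array","items":{"type":"number"}}},"squeeze":{"type":"number"}},"required":["gripper","delta_pos","turn"]}

```bash
mkdir -p pics; cat > h.py <<'E'
import numpy as np, cv2
from rig import robot
from scipy.spatial.transform import Rotation as Ro
def shot(n,f=None):
    c=robot.camera(n)
    if f: cv2.imwrite('pics/'+f,c['color'][:,:,::-1])
    return c
def foc(c): return 210/np.tan(np.radians(c['vfov'])/2)
def ray(c,u,v):
    d=np.array([(u-c['cx'])/foc(c),(v-c['cy'])/foc(c),1.]); R=np.array(c['R']); t=np.array(c['t'])
    return -R.T@t, R.T@d
def plane(c,u,v,z):
    o,d=ray(c,u,v); return o+d*(z-o[2])/d[2]
def tri(c1,p1,c2,p2):
    o1,d1=ray(c1,*p1);o2,d2=ray(c2,*p2)
    s=np.linalg.lstsq(np.c_[d1,-d2],o2-o1,rcond=None)[0]
    a=o1+d1*s[0];b=o2+d2*s[1]; return (a+b)/2,np.linalg.norm(a-b)
def proj(c,X):
    p=np.array(c['R'])@X+np.array(c['t']); return p[:2]/p[2]*foc(c)+[c['cx'],c['cy']]
def st():
    o=robot.get_obs(); print('t',round(o['time'],2),'p',np.round(o['position'],4),'w',round(o['grip_width'],4),'gf',np.round(o['grip_force'],1),'ft',np.round(o['ft_force'],1)); R=Ro.from_quat(o['tool_rot']).as_matrix(); print(np.round(R,3).tolist(),'q',np.round(o['q'],2)); return o,R
E
python3 - <<'E'
from h import *
import pickle
st()
d={}
for n in('scene','top','wrist'):
    c=shot(n,n+'0.png'); d[n]=c; print(n,c['vfov'],c['cx'],c['cy'],np.round(c['R'],3).tolist(),np.round(c['t'],3))
pickle.dump(d,open('c0.pkl','wb'))
E
```

```text
t 0.0 p [0.2497 0.5721 0.2216] w 0.087 gf 0.0 ft [-0.8  0.7  0.1]
[[-0.916, 0.4, -0.001], [0.4, 0.916, -0.002], [0.0, -0.002, -1.0]] q [ 0.98  0.53  1.43 -0.    1.18 -0.18]
scene 57.174238723051076 278.90730086225295 209.01068723745792 [[-0.358, 0.934, -0.012], [0.672, 0.249, -0.697], [-0.648, -0.258, -0.717]] [ 0.245 -0.3    1.52 ]
top 50.602333071691 281.1883558614111 205.34543020047457 [[-0.012, -1.0, -0.007], [-0.985, 0.013, -0.175], [0.175, 0.005, -0.985]] [-0.04   0.554  1.283]
wrist 62.21579398249087 283.8986809995032 209.09449321658386 [[0.401, 0.916, -0.001], [0.889, -0.389, 0.242], [0.221, -0.098, -0.97]] [-0.623 -0.028  0.389]
```

View pics/top0.png

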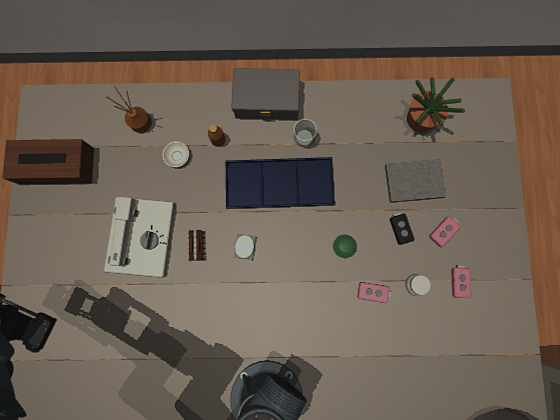

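View pics/scene0.png

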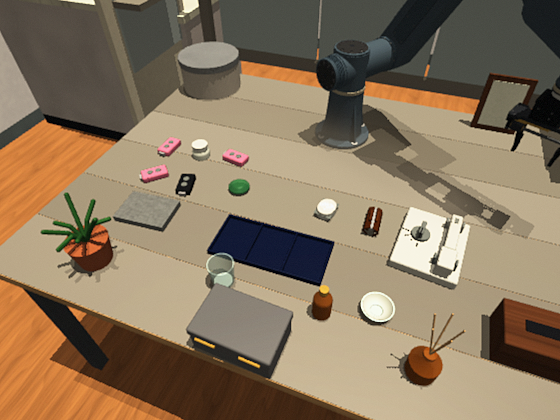

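Top view: clip at (197,245), case at (245,246), fob black at (402,229), tray around (280,183), dock around (140,237). There is no brush. I zoom in for details.

```bash
python3 - <<'E'
from h import *
import pickle
d=pickle.load(open('c0.pkl','rb'))
t=d['top']['color'][:,:,::-1]; s=d['scene']['color'][:,:,::-1]
a=cv2.resize(t[185:285,95:265],(800,470),interpolation=cv2.INTER_CUBIC)
cv2.imwrite('pics/z1.png',a)
c=d['top']; hsv=cv2.cvtColor(t,cv2.COLOR_BGR2HSV)
def rep(name,m,z,roi):
    x0,y0,x1,y1=roi; mm=np.zeros_like(m); mm[y0:y1,x0:x1]=m[y0:y1,x0:x1]
    cs,_=cv2.findContours(mm,cv2.RETR_EXTERNAL,cv2.CHAIN_APPROX_NONE)
    k=max(cs,key=cv2.contourArea); r=cv2.minAreaRect(k)
    P=np.array([plane(c,*p,z)[:2] for p in cv2.boxPoints(r)])
    e=P[1]-P[0];f=P[2]-P[1]
    print(name,'px',np.round(r[0],1),'xy',np.round(P.mean(0),4),'sides',np.round([np.linalg.norm(e),np.linalg.norm(f)],3),'ang',np.round(np.degrees([np.arctan2(e[1],e[0]),np.arctan2(f[1],f[0])]),1))
V=hsv[:,:,2];H=hsv[:,:,0];S=hsv[:,:,1]
rep('tray',((S>90)&(H>100)&(H<140)).astype(np.uint8),.018,(210,145,350,220))
rep('fob',(V<70).astype(np.uint8),.024,(385,208,418,248))
rep('clip',((S>110)&(V<150)).astype(np.uint8),.03,(180,222,214,268))
rep('case',((V>165)).astype(np.uint8),.02,(228,228,264,266))
rep('dock',((V>150)&(S<60)).astype(np.uint8),.03,(95,190,182,282))
E
```

```text
tray px [279.  182.3] xy [ 0.6318 -0.0413] sides [0.336 0.151] ang [-88.9 180. ]
fob px [401.5 228.9] xy [ 0.4809 -0.4094] sides [0.052 0.089] ang [ -72.3 -165. ]
clip px [199.5 244.5] xy [0.4407 0.199 ] sides [0.021 0.087] ang [ -90.7 -178.9]
case px [244.  246.5] xy [0.4338 0.0665] sides [0.048 0.063] ang [-90.7 180. ]
dock px [137.9 236.5] xy [0.4687 0.3852] sides [0.233 0.18 ] ang [ -4.7 -98.7]
```

View pics/z1.png

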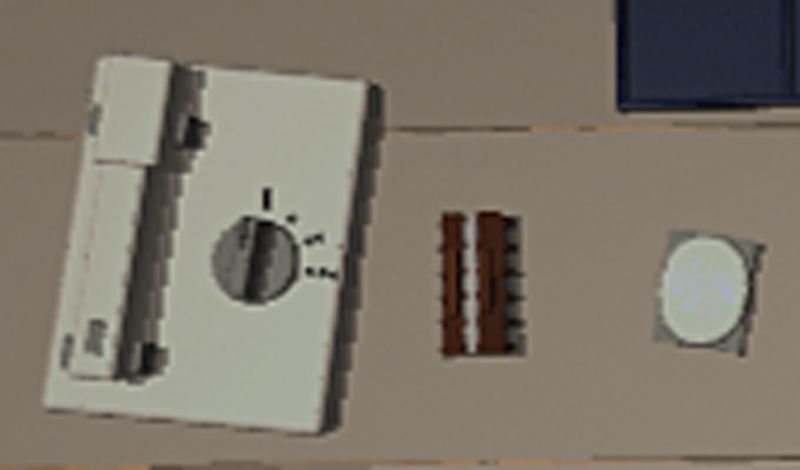

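```bash
cat >> h.py <<'E'
def go(x,y,z,yaw):
    "tool-frame shift (cm) and turn for target with tool y at yaw deg, pointing down"
    o,R=st(); d=R.T@(np.array([x,y,z])-o['position'])*100
    a=np.radians(yaw); Y=np.array([np.cos(a),np.sin(a),0]);Z=np.array([0,0,-1.]);T=np.c_[np.cross(Y,Z),Y,Z]
    print('delta cm',np.round(d,2),'turn',np.round(Ro.from_matrix(R.T@T).as_rotvec(),3))
E
python3 - <<'E'
from h import *
go(.40,.25,.32,90)
E
```

```text
t 0.15 p [0.2498 0.5723 0.2218] w 0.087 gf 0.0 ft [-0.2 -0.2 -0.1]
[[-0.916, 0.4, -0.001], [0.4, 0.916, -0.001], [0.0, -0.002, -1.0]] q [ 0.98  0.53  1.43  0.    1.18 -0.18]
delta cm [-26.66 -23.54  -9.79] turn [-0.002 -0.001 -0.412]
```

Request:
play_rows(gripper=[-1,-1,-1,-1,-1,-1,-1,-1,-1,-1], delta_pos=[[0,0,-9.8],[-26.7,-23.5,-9.8],[-26.7,-23.5,-9.8],[-26.7,-23.5,-9.8],[-26.7,-23.5,-9.8],[-26.7,-23.5,-9.8],[-26.7,-23.5,-9.8],[-26.7,-23.5,-9.8],[-26.7,-23.5,-9.8],[-26.7,-23.5,-9.8]], turn=[[0,0,0],[0,0,-0.412],[0,0,-0.412],[0,0,-0.412],[0,0,-0.412],[0,0,-0.412],[0,0,-0.412],[0,0,-0.412],[0,0,-0.412],[0,0,-0.412]])

```text
time: 1.4
position: [0.4, 0.2515, 0.3203]
tool_rot: [-0.001, 1.0, 0.0, -0.0]
ft_force: [-0.2, 0.5, -0.5]
grip_width: 0.0871
grip_force: 0.0
```

```bash
python3 - <<'E'
from h import *
import pickle
st()
c=shot('wrist','w1.png'); pickle.dump(c,open('w1.pkl','wb'))
cv2.imwrite('pics/w1b.png',cv2.resize(c['color'][:,:,::-1],(800,600),interpolation=cv2.INTER_CUBIC))
go(.40,.10,.32,90)
E
```

```text
t 1.4 p [0.4    0.2515 0.3203] w 0.0871 gf 0.0 ft [-0.2  0.5 -0.5]
[[-1.0, -0.002, -0.001], [-0.002, 1.0, 0.0], [0.001, 0.0, -1.0]] q [ 0.32  0.2   1.67  0.    1.27 -1.25]
t 1.45 p [0.4    0.2516 0.3203] w 0.0868 gf 0.0 ft [-0.6 -0.1  0.2]
[[-1.0, -0.002, -0.001], [-0.002, 1.0, 0.0], [0.001, 0.0, -1.0]] q [ 0.32  0.2   1.67  0.    1.27 -1.25]
delta cm [  0.03 -15.16   0.03] turn [ 0.    -0.001  0.002]
```

View pics/w1b.png

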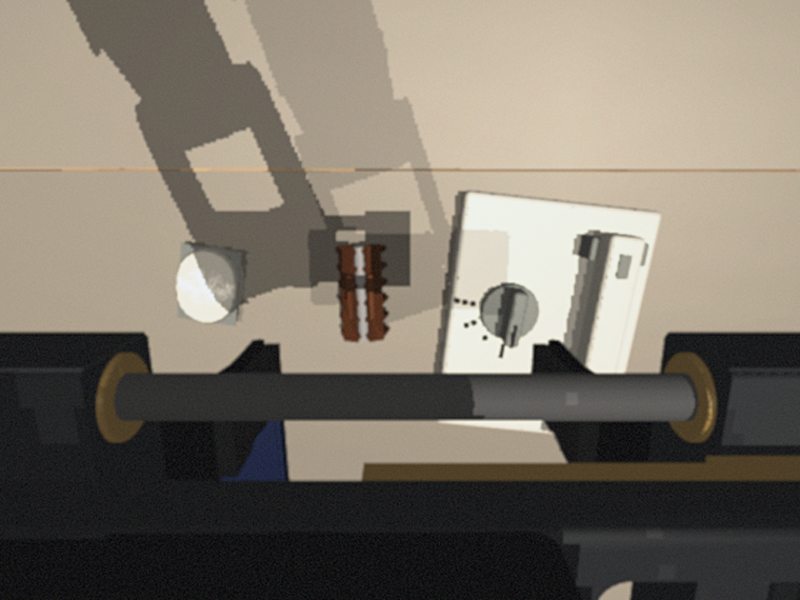

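The view shows the case at about (210,283), the clip at (362,290), and the dial at (510,312) with its pointer just past the off mark (800x600 scale). I take a second viewpoint.

Request:
play_rows(gripper=[-1,-1,-1,-1,-1,-1], delta_pos=[[-8,-8,0],[-10,-10,0],[-10,-10,0],[-10,-10,0],[-10,-10,0],[-10,-10,0]], turn=[[0,0,0],[0,0,0],[0,0,0],[0,0,0],[0,0,0],[0,0,0]])

```text
time: 2.2
position: [0.4995, 0.1519, 0.3206]
tool_rot: [-0.001, 1.0, 0.0, -0.0]
ft_force: [-1.0, -0.3, 0.6]
grip_width: 0.0873
grip_force: 0.0
```

```bash
python3 - <<'E'
from h import *
import pickle
st()
c=shot('wrist','w2.png'); pickle.dump(c,open('w2.pkl','wb'))
cv2.imwrite('pics/w2b.png',cv2.resize(c['color'][:,:,::-1],(800,600),interpolation=cv2.INTER_CUBIC))
E
```

```text
t 2.2 p [0.4995 0.1519 0.3206] w 0.0873 gf 0.0 ft [-1.  -0.3  0.6]
[[-1.0, -0.002, -0.001], [-0.002, 1.0, 0.0], [0.001, 0.0, -1.0]] q [ 0.08  0.28  1.56  0.    1.3  -1.49]
```

View pics/w2b.png

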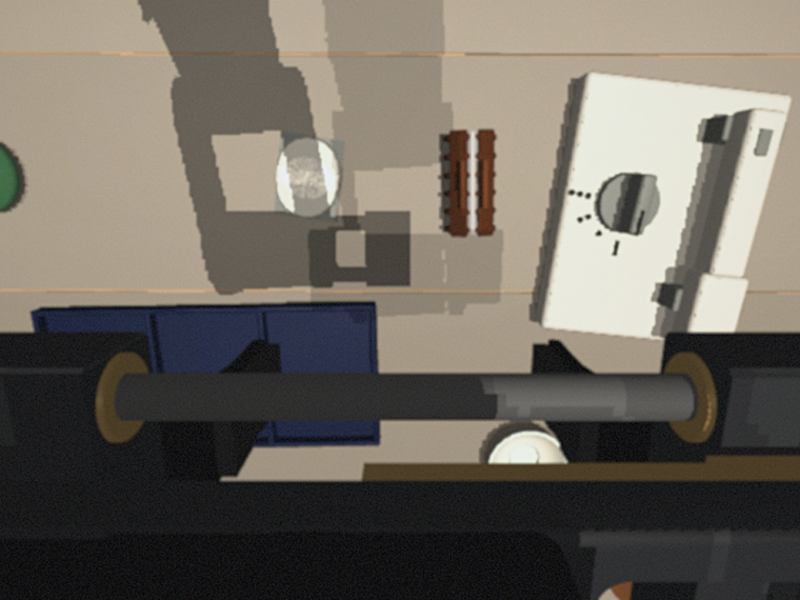

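```bash
python3 - <<'E'
from h import *
import pickle
a=pickle.load(open('w1.pkl','rb'));b=pickle.load(open('w2.pkl','rb'));d=pickle.load(open('c0.pkl','rb'))
for n,p,q in [('clip strip mid',(362,292),(473,183)),('clip strip near',(362,245),(473,131)),('case',(210,285),(308,177)),('dial disc',(508,312),(628,204)),('dock cnr A',(463,192),(589,73)),('dock cnr B',(660,213),(789,97)),('offmark',(502,350),(616,248)),('wand near end R',(645,237),(786,113)),('wand near L',(600,235),(741,110))]:
    X,e=tri(a,np.array(p)*.7,b,np.array(q)*.7); print(n,np.round(X,4),round(e,4))
print('tray w2 corners',[np.round(plane(b,u*.7,v*.7,.018)[:2],4) for u,v in((376,303),(38,311),(380,440))])
# tray corners top+scene
for n,p,q in [('nearL',(226.5,208),(332.5,259)),('nearR',(334.5,206),(232,217)),('farL',(225,160),(324,279))]:
    X,e=tri(d['top'],p,d['scene'],q); print(n,np.round(X,4),round(e,4))
print('dock far-right w2',plane(b,543*.7,325*.7,.03))
def rect(c,m,z,roi,name):
    x0,y0,x1,y1=[int(v*.7) for v in roi]; mm=np.zeros(m.shape,np.uint8); mm[y0:y1,x0:x1]=m[y0:y1,x0:x1]
    k=max(cv2.findContours(mm,0,1)[0],key=cv2.contourArea); r=cv2.minAreaRect(k)
    P=np.array([plane(c,*p,z)[:2] for p in cv2.boxPoints(r)]);e=P[1]-P[0];f=P[2]-P[1]
    print(name,np.round(np.array(r[0])/.7,1),'xy',np.round(P.mean(0),4),np.round([np.linalg.norm(e),np.linalg.norm(f)],3),np.round(np.degrees([np.arctan2(e[1],e[0]),np.arctan2(f[1],f[0])]),1))
for c,n,r1,r2 in((a,'w1',(320,235,400,350),(170,235,250,330)),(b,'w2',(435,120,505,245),(265,125,350,225))):
    h=cv2.cvtColor(c['color'],cv2.COLOR_RGB2HSV)
    rect(c,(h[:,:,1]>130),.035,r1,n+' clip')
    rect(c,((h[:,:,2]>100)&(h[:,:,1]<30)),.02,r2,n+' case')
E
```

```text
clip strip mid [0.4401 0.2109 0.0311] 0.0008
clip strip near [0.3964 0.2108 0.0251] 0.0007
case [0.436  0.0633 0.0164] 0.0014
dial disc [0.4576 0.3467 0.0382] 0.0014
dock cnr A [0.3497 0.3029 0.0356] 0.0036
dock cnr B [0.3675 0.4839 0.0223] 0.0001
offmark [0.4982 0.3447 0.0283] 0.0007
wand near end R [0.3849 0.4534 0.0635] 0.0013
wand near L [0.383  0.4137 0.0685] 0.0022
tray w2 corners [array([0.5536, 0.1232]), array([ 0.5619, -0.2042]), array([0.7002, 0.1254])]
nearL [ 0.5655  0.1282 -0.0543] 0.0039
nearR [ 0.5571 -0.2105 -0.0033] 0.0053
farL [0.7008 0.1291 0.029 ] 0.0076
dock far-right w2 [0.57187821 0.28246592 0.03      ]
w1 clip [375.1 291.9] xy [0.4399 0.2231] [0.018 0.088] [92.6  1.9]
w1 case [208.4 283.4] xy [0.4348 0.0638] [0.074 0.059] [166.9  82.8]
w2 clip [455.7 182.9] xy [0.4413 0.1956] [0.02  0.088] [90.1  1.8]
w2 case [307.6 175.7] xy [0.435  0.0631] [0.071 0.057] [170.8  84.8]
```

Request:
play_rows(gripper=[-1,-1,-1,-1,-1,-1,-1,-1,-1,-1,1,1], delta_pos=[[6,5.9,6],[6,5.9,12],[6,5.9,18],[6,5.9,22],[6,5.9,24],[6,5.9,26],[6,5.9,28],[6,5.9,30],[6,5.9,31.2],[6,5.9,31.2],[6,5.9,31.2],[6,5.9,31.2]], turn=[[0,0,-0.02],[0,0,-0.02],[0,0,-0.02],[0,0,-0.02],[0,0,-0.02],[0,0,-0.02],[0,0,-0.02],[0,0,-0.02],[0,0,-0.02],[0,0,-0.02],[0,0,-0.02],[0,0,-0.02]], squeeze=15)

```text
time: 3.75
position: [0.4413, 0.2097, 0.0093]
tool_rot: [-0.01, 1.0, 0.0, 0.001]
ft_force: [-0.2, -0.0, 0.3]
grip_width: 0.074
grip_force: 0.0
```

Request:
play_rows(gripper=[1,1,1,1], delta_pos=[[0,0,0],[0,0,0],[0,0,0],[0,0,0]], turn=[[0,0,0],[0,0,0],[0,0,0],[0,0,0]])

```text
time: 4.25
position: [0.4409, 0.2095, 0.0087]
tool_rot: [-0.01, 1.0, 0.0, 0.0]
ft_force: [-0.7, 0.7, 2.4]
grip_width: 0.0475
grip_force: 15.0
```

```bash
python3 - <<'E'
from h import *
go(.6275,.068,.12,91.3)
E
```

```text
t 4.25 p [0.4409 0.2095 0.0087] w 0.0475 gf 15.0 ft [-0.7  0.7  2.4]
[[-1.0, -0.02, 0.0], [-0.02, 1.0, 0.0], [-0.0, 0.0, -1.0]] q [ 0.21  0.73  1.92 -0.    0.49 -1.38]
delta cm [-18.38 -14.53 -11.12] turn [ 0.     0.    -0.002]
```

Request:
play_rows(gripper=[1,1,1,1,1,1,1,1,1,1,1,1], delta_pos=[[0,0,-5],[0,0,-10],[-5,-4,-11],[-10,-8,-11],[-15,-12,-11],[-18.4,-14.5,-11],[-18.4,-14.5,-11],[-18.4,-14.5,-7],[-18.4,-14.5,-4],[-18.4,-14.5,-2],[-18.4,-14.5,-0.8],[-18.4,-14.5,-0.8]], turn=[[0,0,0],[0,0,0],[0,0,0],[0,0,0],[0,0,0],[0,0,0],[0,0,0],[0,0,0],[0,0,0],[0,0,0],[0,0,0],[0,0,0]])

```text
time: 5.75
position: [0.6274, 0.0686, 0.0163]
tool_rot: [-0.01, 1.0, 0.0, -0.0]
ft_force: [0.2, -0.2, -0.2]
grip_width: 0.0477
grip_force: 15.0
```

Request:
play_rows(gripper=[1,-0.38,-0.38,-0.38,-0.38,-0.38,-0.38], delta_pos=[[0,0,0],[0,0,0],[0,0,0],[0,0,0],[0,0,-3],[0,0,-8],[0,0,-12]], turn=[[0,0,0],[0,0,0],[0,0,0],[0,0,0],[0,0,0],[0,0,0],[0,0,0]])

```text
time: 6.62
position: [0.6279, 0.0682, 0.1383]
tool_rot: [-0.01, 1.0, -0.0, 0.001]
ft_force: [0.2, 0.2, -0.3]
grip_width: 0.0598
grip_force: 0.0
```

```bash
python3 - <<'E'
from h import *
go(.435,.0635,.008,81)
E
```

```text
t 6.62 p [0.6279 0.0682 0.1383] w 0.0598 gf 0.0 ft [ 0.2  0.2 -0.3]
[[-1.0, -0.02, 0.001], [-0.02, 1.0, -0.0], [-0.001, -0.0, -1.0]] q [-0.07  0.64  1.49  0.    1.01 -1.66]
delta cm [19.31 -0.08 13.01] turn [0.    0.001 0.177]
```

Request:
play_rows(gripper=[-1,-1,-1,-1,-1,-1,-1,-1,1,1,1,1], delta_pos=[[6,0,0],[12,0,0],[18,0,0],[19.3,0,3],[19.3,0,7],[19.3,0,10.5],[19.3,0,13.2],[19.3,0,13.2],[19.3,0,13.2],[19.3,0,13.2],[19.3,0,13.2],[19.3,0,13.2]], turn=[[0,0,0.1],[0,0,0.177],[0,0,0.177],[0,0,0.177],[0,0,0.177],[0,0,0.177],[0,0,0.177],[0,0,0.177],[0,0,0.177],[0,0,0.177],[0,0,0.177],[0,0,0.177]], squeeze=12)

```text
time: 8.12
position: [0.435, 0.0643, 0.0051]
tool_rot: [0.078, 0.997, -0.0, 0.001]
ft_force: [-0.4, 1.0, 6.0]
grip_width: 0.0553
grip_force: 11.9
```

```bash
python3 - <<'E'
from h import *
go(.630,-.042,.12,91.3)
E
```

```text
t 8.12 p [0.435  0.0643 0.0051] w 0.0553 gf 11.9 ft [-0.4  1.   6. ]
[[-0.988, 0.156, 0.001], [0.156, 0.988, -0.0], [-0.001, 0.0, -1.0]] q [-0.11  0.72  2.05 -0.    0.38 -1.52]
delta cm [-20.93  -7.46 -11.46] turn [-0.     0.001 -0.179]
```

Request:
play_rows(gripper=[1,1,1,1,1,1,1,1,1,1,1,1], delta_pos=[[0,0,-4],[0,0,-9],[-5,-1.8,-11],[-10,-3.6,-11],[-15,-5.4,-11],[-20.9,-7.5,-11],[-20.9,-7.5,-11],[-20.9,-7.5,-7],[-20.9,-7.5,-4],[-20.9,-7.5,-2],[-20.9,-7.5,-0.8],[-20.9,-7.5,-0.8]], turn=[[0,0,0],[0,0,0],[0,0,-0.09],[0,0,-0.179],[0,0,-0.179],[0,0,-0.179],[0,0,-0.179],[0,0,-0.179],[0,0,-0.179],[0,0,-0.179],[0,0,-0.179],[0,0,-0.179]])

```text
time: 9.62
position: [0.6293, -0.0422, 0.0124]
tool_rot: [-0.011, 1.0, 0.0, -0.0]
ft_force: [-0.6, 0.1, -1.1]
grip_width: 0.0553
grip_force: 12.0
```

Request:
play_rows(gripper=[1,-0.5,-0.5,-0.5,-0.5,-0.5,-0.5,-0.5], delta_pos=[[0,0,0],[0,0,0],[0,0,0],[0,0,0],[0,0,-3],[0,0,-8],[0,0,-14],[0,0,-18]], turn=[[0,0,0],[0,0,0],[0,0,0],[0,0,0],[0,0,0],[0,0,0],[0,0,0],[0,0,0]])

```text
time: 10.62
position: [0.6303, -0.0425, 0.1957]
tool_rot: [-0.011, 1.0, -0.0, 0.002]
ft_force: [1.0, -0.3, -0.4]
grip_width: 0.0655
grip_force: 0.0
```

```bash
python3 - <<'E'
from h import *
go(.52,-.35,.30,105)
E
```

```text
t 10.62 p [ 0.6303 -0.0425  0.1957] w 0.0655 gf 0.0 ft [ 1.  -0.3 -0.4]
[[-1.0, -0.022, 0.004], [-0.022, 1.0, -0.001], [-0.004, -0.001, -1.0]] q [-0.24  0.56  1.44  0.    1.13 -1.84]
delta cm [ 11.67 -30.5  -10.44] turn [-0.001  0.003 -0.24 ]
```

Request:
play_rows(gripper=[-1,-1,-1,-1,-1,-1,-1,-1,-1], delta_pos=[[0,-3,-5],[4,-10,-10.4],[8,-16,-10.4],[11,-22,-10.4],[11.7,-28,-10.4],[11.7,-30.5,-10.4],[11.7,-30.5,-10.4],[11.7,-30.5,-10.4],[11.7,-30.5,-10.4]], turn=[[0,0,0],[0,0,-0.12],[0,0,-0.24],[0,0,-0.24],[0,0,-0.24],[0,0,-0.24],[0,0,-0.24],[0,0,-0.24],[0,0,-0.24]])

```text
time: 11.75
position: [0.5194, -0.3481, 0.2964]
tool_rot: [-0.132, 0.991, 0.001, -0.0]
ft_force: [-0.2, 0.5, -0.6]
grip_width: 0.0868
grip_force: 0.0
```

```bash
python3 - <<'E'
from h import *
import pickle
st()
c=shot('wrist','w3.png'); s=shot('scene'); t=shot('top'); pickle.dump((c,s,t),open('w3.pkl','wb'))
w=cv2.resize(c['color'][:330,:,::-1],(800,471),interpolation=cv2.INTER_CUBIC)
cv2.imwrite('pics/w3b.png',w)
E
```

```text
t 11.75 p [ 0.5194 -0.3481  0.2964] w 0.0868 gf 0.0 ft [-0.2  0.5 -0.6]
[[-0.965, -0.261, -0.0], [-0.261, 0.965, 0.001], [0.0, 0.001, -1.0]] q [-0.77  0.46  1.34  0.    1.34 -2.6 ]
```

View pics/w3b.png

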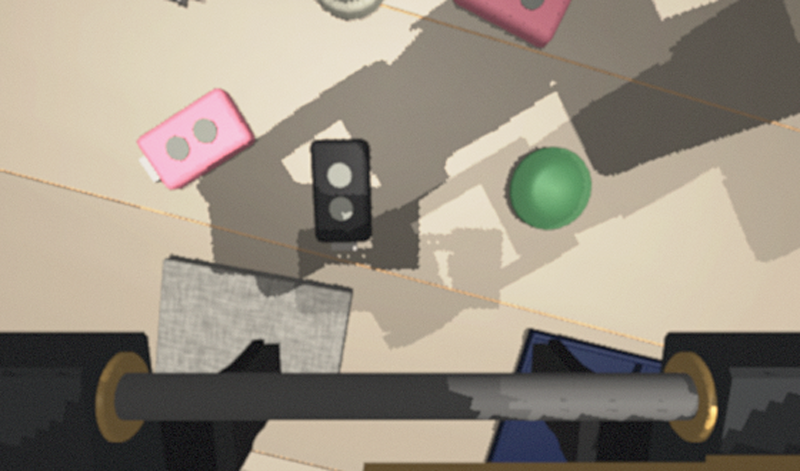

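The black fob centre is at (342,190), nearly vertical in the view, with the pink look-alike well clear at (195,138).

```bash
python3 - <<'E'
from h import *
import pickle
c,s,t=pickle.load(open('w3.pkl','rb')); d=pickle.load(open('c0.pkl','rb'))
print(tri(c,(342*.7,190*.7),d['top'],(401.7,228.9)))
P=[plane(c,u*.7,v*.7,.024)[:2] for u,v in((312,142),(369,139),(371,238),(318,241))]
print(np.round(P,4).tolist(),np.mean(P,0))
P=np.array(P); e=(P[3]+P[2]-P[0]-P[1])/2; print(np.linalg.norm(e),np.degrees(np.arctan2(e[1],e[0])),np.linalg.norm(P[1]-P[0]))
cv2.imwrite('pics/t3.png',t['color'][:,:,::-1])
x,y=np.mean(P,0); go(x,y,.012,90+np.degrees(np.arctan2(e[1],e[0])))
E
```

```text
(array([ 0.48363431, -0.41735913, -0.00286667]), np.float64(0.00018697673619590317))
[[0.4503, -0.4476], [0.4356, -0.4022], [0.5152, -0.3805], [0.5298, -0.4246]] [ 0.48274456 -0.41374194]
0.08265930056814026 15.671023414266488 0.04766748653961143
t 11.9 p [ 0.5197 -0.3483  0.2967] w 0.0869 gf 0.0 ft [ 0.1 -0.1  0. ]
[[-0.965, -0.261, -0.0], [-0.261, 0.965, 0.0], [0.0, 0.0, -1.0]] q [-0.77  0.46  1.34  0.    1.34 -2.6 ]
delta cm [ 5.27 -5.35 28.47] turn [ 0.    -0.    -0.009]
```

Request:
play_rows(gripper=[-0.9,-0.9,-0.9,-0.9,-0.9,-0.9,-0.9,-0.9,1,1,1,1], delta_pos=[[3,-3,6],[5.3,-5.3,12],[5.3,-5.3,18],[5.3,-5.3,22],[5.3,-5.3,25],[5.3,-5.3,27.5],[5.3,-5.3,28.9],[5.3,-5.3,28.9],[5.3,-5.3,28.9],[5.3,-5.3,28.9],[5.3,-5.3,28.9],[5.3,-5.3,28.9]], turn=[[0,0,0],[0,0,0],[0,0,0],[0,0,0],[0,0,0],[0,0,0],[0,0,0],[0,0,0],[0,0,0],[0,0,0],[0,0,0],[0,0,0]], squeeze=15)

```text
time: 13.4
position: [0.482, -0.4151, 0.0081]
tool_rot: [-0.131, 0.991, -0.0, 0.0]
ft_force: [-0.6, -0.1, 1.3]
grip_width: 0.0504
grip_force: 0.4
```

```bash
python3 - <<'E'
from h import *
go(.6325,-.152,.12,91.3)
E
```

```text
t 13.4 p [ 0.482  -0.4151  0.0081] w 0.0504 gf 0.4 ft [-0.6 -0.1  1.3]
[[-0.966, -0.259, 0.001], [-0.259, 0.966, -0.001], [-0.0, -0.001, -1.0]] q [-0.89  0.83  1.54 -0.    0.78 -2.72]
delta cm [-21.37  21.5  -11.21] turn [-0.001  0.     0.24 ]
```

Request:
play_rows(gripper=[1,1,1,1,1,1,1,1,1,1,1,1], delta_pos=[[0,0,0],[0,0,0],[0,0,-5],[0,0,-10],[-4,4,-11],[-8,8,-11],[-12,12,-11],[-16,16,-11],[-20,20,-11],[-21.4,21.5,-11],[-21.4,21.5,-11],[-21.4,21.5,-6]], turn=[[0,0,0],[0,0,0],[0,0,0],[0,0,0],[0,0,0.1],[0,0,0.2],[0,0,0.24],[0,0,0.24],[0,0,0.24],[0,0,0.24],[0,0,0.24],[0,0,0.24]])

```text
time: 14.9
position: [0.6361, -0.1549, 0.071]
tool_rot: [-0.011, 1.0, -0.003, 0.005]
ft_force: [0.3, 0.3, -2.3]
grip_width: 0.05
grip_force: 15.0
```

```bash
python3 - <<'E'
from h import *
go(.6325,-.152,.016,91.3)
E
```

```text
t 14.9 p [ 0.6361 -0.1549  0.071 ] w 0.05 gf 15.0 ft [ 0.3  0.3 -2.3]
[[-1.0, -0.022, 0.01], [-0.022, 1.0, -0.005], [-0.01, -0.005, -1.0]] q [-0.41  0.75  1.48 -0.    0.91 -2.  ]
delta cm [0.41 0.32 5.5 ] turn [-0.005  0.01  -0.001]
```

Request:
play_rows(gripper=[1,1,1,1,-0.38,-0.38,-0.38,-0.38,-0.38,-0.38,-0.38], delta_pos=[[0,0,2],[0,0,4],[0,0,5.2],[0,0,5.2],[0,0,5.2],[0,0,5.2],[0,0,5.2],[0,0,3],[0,0,-3],[0,0,-9],[0,0,-15]], turn=[[0,0,0],[0,0,0],[0,0,0],[0,0,0],[0,0,0],[0,0,0],[0,0,0],[0,0,0],[0,0,0],[0,0,0],[0,0,0]])

```text
time: 16.27
position: [0.6325, -0.1515, 0.2197]
tool_rot: [-0.011, 1.0, -0.0, 0.0]
ft_force: [1.3, -0.5, -0.7]
grip_width: 0.0602
grip_force: 0.0
```

```bash
python3 - <<'E'
from h import *
go(.60,.22,.28,83)
E
```

```text
t 16.27 p [ 0.6325 -0.1515  0.2197] w 0.0602 gf 0.0 ft [ 1.3 -0.5 -0.7]
[[-1.0, -0.022, 0.0], [-0.022, 1.0, -0.0], [-0.0, -0.0, -1.0]] q [-0.41  0.57  1.37  0.    1.21 -2.  ]
delta cm [ 2.42 37.21 -6.04] turn [-0.     0.     0.144]
```

Request:
play_rows(gripper=[-0.38,-0.38,-0.38,-0.38,-0.38,-0.38,-0.38,-0.38,-0.38,-0.38,-0.38,-0.38], delta_pos=[[1,5,-3],[2,11,-3],[3,17,-3],[4,23,-3],[5,29,-3],[6,35,-3],[7,41,-3],[9,47,-3],[10,53.4,-3],[10,53.4,-3],[10,53.4,-3],[10,53.4,-3]], turn=[[0,0,0],[0,0,0.1],[0,0,0.144],[0,0,0.144],[0,0,0.144],[0,0,0.144],[0,0,0.144],[0,0,0.144],[0,0,0.144],[0,0,0.144],[0,0,0.144],[0,0,0.144]])

```text
time: 17.77
position: [0.5213, 0.3784, 0.2476]
tool_rot: [0.062, 0.998, -0.0, -0.0]
ft_force: [-0.4, -0.2, -1.0]
grip_width: 0.0602
grip_force: 0.0
```

```bash
python3 - <<'E'
from h import *
import pickle
st()
c=shot('wrist'); t=shot('top');s=shot('scene'); pickle.dump((c,t,s),open('w4.pkl','wb'))
w=cv2.resize(c['color'][:240,:,::-1],(800,343),interpolation=cv2.INTER_CUBIC)
v=cv2.resize(t['color'][140:225,200:465,::-1],(800,257),interpolation=cv2.INTER_CUBIC)
cv2.imwrite('pics/w4.png',np.vstack([w,v]))
E
```

```text
t 17.77 p [0.5213 0.3784 0.2476] w 0.0602 gf 0.0 ft [-0.4 -0.2 -1. ]
[[-0.992, 0.123, -0.0], [0.123, 0.992, -0.001], [0.0, -0.001, -1.0]] q [ 0.45  0.53  1.35 -0.    1.26 -0.99]
```

View pics/w4.png

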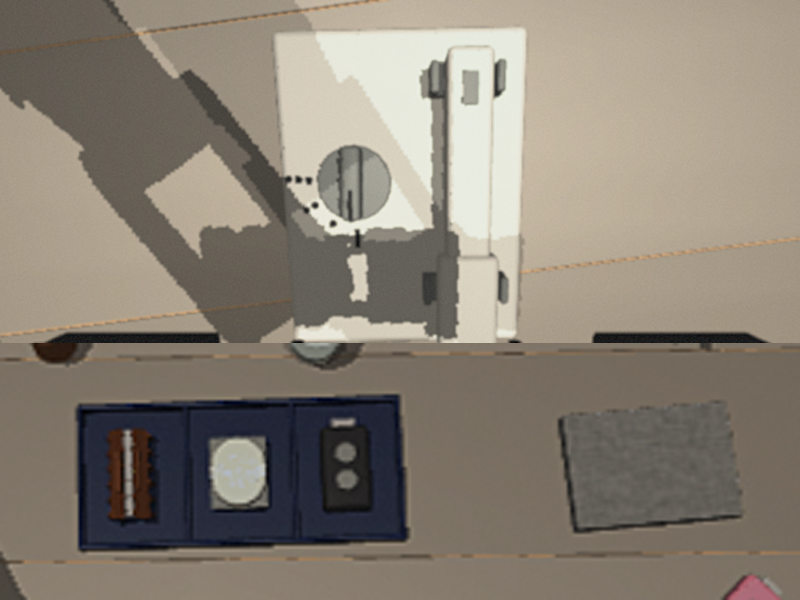

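```bash
python3 - <<'E'
from h import *
import pickle
c,t,s=pickle.load(open('w4.pkl','rb')); d=pickle.load(open('c0.pkl','rb'))
def L(n,p,q,z):
    a,b=[plane(c,u*.7,v*.7,z) for u,v in(p,q)]; e=b-a; print(n,np.round(a[:2],4),np.round(b[:2],4),'ang',round(np.degrees(np.arctan2(e[1],e[0])),1),'len',round(np.linalg.norm(e),4))
L('dockL',(276,32),(294,335),.03);L('dockR',(525,30),(519,335),.03);L('dockNear',(276,32),(525,30),.03)
L('wandL',(447,50),(446,250),.072);L('wandR',(493,50),(491,250),.072); L('wand near end',(449,47),(491,47),.072)
L('wand neck->end',(470,47),(469,257),.072)
L('axis->off',(354,183),(357,238),.03);L('disc w',(318,183),(391,183),.04)
L('barline',(350,190),(349,220),.066)
print('dial',[np.round(plane(c,354.5*.7,183*.7,z),4) for z in(.03,.04)])
g=cv2.cvtColor(c['color'],cv2.COLOR_RGB2GRAY)
cv2.imwrite('pics/dial.png',cv2.resize(c['color'][90:180,180:320,::-1],(780,500),interpolation=cv2.INTER_CUBIC))
T=t; 
for n,u,v in(('clip',131,475-343),('case',239,471-343),('fob',346,470-343)):
    print(n,np.round(plane(T,200+u*265/800,140+v*85/257,.03)[:2],4))
E
```

```text
dockL [0.3493 0.3088] [0.5683 0.2819] ang -7.0 len 0.2207
dockR [0.3695 0.4803] [0.5907 0.4608] ang -5.0 len 0.2221
dockNear [0.3493 0.3088] [0.3695 0.4803] ang 83.3 len 0.1727
wandL [0.3843 0.421 ] [0.5087 0.4072] ang -6.3 len 0.1252
wandR [0.3878 0.4493] [0.5125 0.4377] ang -5.3 len 0.1252
wand near end [0.3827 0.4224] [0.386  0.4483] ang 82.9 len 0.0261
wand neck->end [0.3843 0.4353] [0.5154 0.4224] ang -5.6 len 0.1317
axis->off [0.4569 0.3473] [0.4977 0.3434] ang -5.4 len 0.0409
disc w [0.4537 0.3224] [0.4602 0.3749] ang 82.9 len 0.0528
barline [0.461  0.3476] [0.4808 0.3439] ang -10.6 len 0.0201
dial [array([0.457 , 0.3476, 0.03  ]), array([0.4569, 0.3486, 0.04  ])]
clip [0.6256 0.068 ]
case [ 0.6282 -0.0419]
fob [ 0.6278 -0.1506]
```

View pics/dial.png

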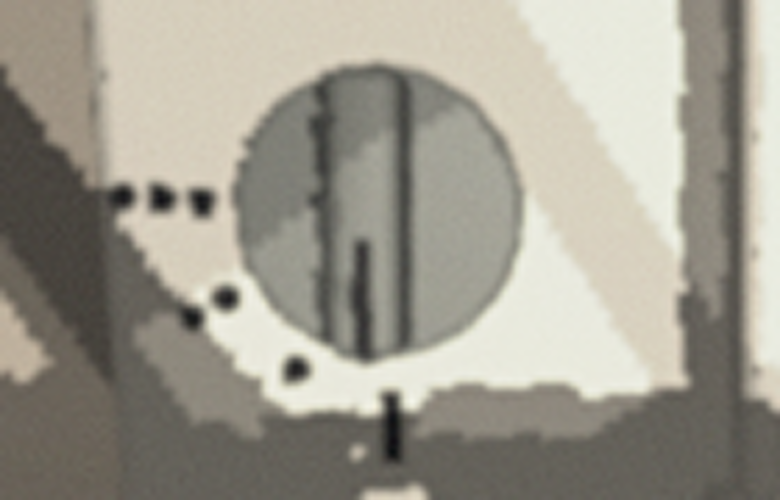

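Request:
play_rows(gripper=[0.08,0.08,0.08,0.08,0.08,0.08,0.08,0.08,1,1,1,1], delta_pos=[[6,-3.8,4],[6,-3.8,9],[6,-3.8,12],[6,-3.8,15],[6,-3.8,17],[6,-3.8,19],[6,-3.8,20],[6,-3.8,20],[6,-3.8,20],[6,-3.8,20],[6,-3.8,20],[6,-3.8,20]], turn=[[0,0,0.01],[0,0,0.01],[0,0,0.01],[0,0,0.01],[0,0,0.01],[0,0,0.01],[0,0,0.01],[0,0,0.01],[0,0,0.01],[0,0,0.01],[0,0,0.01],[0,0,0.01]], squeeze=10)

```text
time: 19.42
position: [0.4567, 0.3484, 0.0481]
tool_rot: [0.065, 0.998, -0.001, 0.0]
ft_force: [0.3, -4.5, 3.2]
grip_width: 0.013
grip_force: 10.0
```

Request:
play_rows(gripper=[1,1,1,1,1,1,1,1,1,1,1], delta_pos=[[0,0,0],[0,0,0],[0,0,0],[0,0,0],[0,0,0],[0,0,0],[0,0,0],[0,0,0],[0,0,0],[0,0,0],[0,0,0]], turn=[[0,0,0.13],[0,0,0.26],[0,0,0.39],[0,0,0.52],[0,0,0.65],[0,0,0.78],[0,0,0.91],[0,0,1.03],[0,0,1.07],[0,0,1.07],[0,0,1.07]])

```text
time: 20.8
position: [0.4569, 0.3486, 0.048]
tool_rot: [0.565, 0.825, -0.001, 0.001]
ft_force: [0.7, -6.1, 4.2]
grip_width: 0.0126
grip_force: 10.0
```

Request:
play_rows(gripper=[0.2,0.2,0.2,0.2,0.2,0.2,0.2,0.2], delta_pos=[[0,0,0],[0,0,0],[0,0,-3],[0,0,-8],[0,0,-12],[0,0,-16],[0,0,-18],[0,0,-18]], turn=[[0,0,0],[0,0,0],[0,0,0],[0,0,0],[0,0,0],[0,0,0],[0,0,0],[0,0,0]])

```text
time: 21.8
position: [0.4575, 0.3505, 0.2292]
tool_rot: [0.565, 0.825, 0.002, 0.001]
ft_force: [0.5, -0.5, 0.3]
grip_width: 0.035
grip_force: 0.0
```

```bash
python3 - <<'E'
from h import *
go(.52,.40,.235,84)
E
```

```text
t 21.8 p [0.4575 0.3505 0.2292] w 0.035 gf 0.0 ft [ 0.5 -0.5  0.3]
[[-0.361, 0.932, 0.004], [0.933, 0.361, 0.002], [0.001, 0.004, -1.0]] q [0.46 0.45 1.55 0.   1.13 0.09]
delta cm [ 2.36  7.62 -0.55] turn [ 0.004  0.002 -1.097]
```

Request:
play_rows(gripper=[-0.3,-0.3,-0.3,-0.3,-0.3,-0.3,-0.3,-0.3,-0.3], delta_pos=[[2.4,7.6,-0.5],[2.4,7.6,-0.5],[2.4,7.6,-0.5],[2.4,7.6,-0.5],[2.4,7.6,-0.5],[2.4,7.6,-0.5],[2.4,7.6,-0.5],[2.4,7.6,-0.5],[2.4,7.6,-0.5]], turn=[[0,0,-0.17],[0,0,-0.34],[0,0,-0.51],[0,0,-0.68],[0,0,-0.85],[0,0,-1.02],[0,0,-1.095],[0,0,-1.095],[0,0,-1.095]])

```text
time: 22.92
position: [0.5184, 0.3992, 0.2313]
tool_rot: [0.054, 0.999, -0.0, -0.001]
ft_force: [-0.1, -0.4, 0.7]
grip_width: 0.0564
grip_force: 0.0
```

```bash
python3 - <<'E'
from h import *
import pickle
st()
c=shot('wrist'); t=shot('top'); pickle.dump((c,t),open('w5.pkl','wb'))
cv2.imwrite('pics/w5.png',cv2.resize(c['color'][20:240,150:450,::-1],(800,587),interpolation=cv2.INTER_CUBIC))
E
```

```text
t 22.93 p [0.5184 0.3992 0.2313] w 0.0564 gf 0.0 ft [-0.1 -0.4  0.7]
[[-0.994, 0.108, -0.002], [0.108, 0.994, -0.001], [0.002, -0.001, -1.0]] q [ 0.49  0.56  1.34  0.    1.24 -0.98]
```

View pics/w5.png

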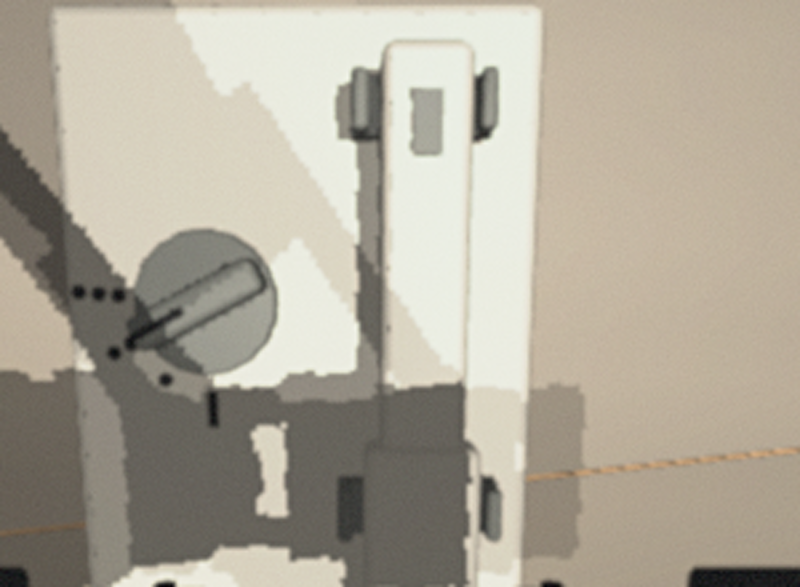

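Dial pointer at (127,343)–(182,311) aims at the two-dot mark (115,352). Measuring the wand's grasp point.

```bash
python3 - <<'E'
from h import *
import pickle
c,t=pickle.load(open('w5.pkl','rb'))
P=lambda u,v,z: plane(c,150+u*.375,20+v*.375,z)
ang=lambda a,b: np.degrees(np.arctan2(*(b-a)[[1,0]]))
ax=P(205,302,.04); print('axis',ax[:2],'off',ang(ax,P(213,409,.03)))
print('ptr',ang(P(182,311,.066),P(127,343,.066)),'bar',ang(P(252,270,.066),P(140,340,.066)))
a=P(428,42,.072);b=P(421,446,.072);print('wand end',a,'neck',b,np.linalg.norm(a-b),ang(a,b))
for v in(60,200,350): print(v,P(383.5,v,.072)[:2],P(471,v,.072)[:2])
print('ring',ang(P(383,60,.072),P(382,370,.072)),ang(P(474,60,.072),P(466,370,.072)))
u=np.array([np.cos(np.radians(-5.8)),np.sin(np.radians(-5.8))])
o=(a[:2]+.1*u+b[:2]-.033*u)/2; print('origin',o); print('dist to dial axis lateral',np.dot(o-ax[:2],[-u[1],u[0]]),np.dot(o-ax[:2],u))
go(*(o-.0*u),.043,84.2)
E
```

```text
axis [0.45678417 0.3484173 ] off -6.337206735213557
ptr -67.17095013597057 bar -65.42724233007289
wand end [0.38423003 0.4359273  0.072     ] neck [0.5136059  0.42174532 0.072     ] 0.1301508575273484 -6.255693514864534
60 [0.38793351 0.42134516] [0.39096083 0.44908453]
200 [0.43025363 0.41702032] [0.43338578 0.44572035]
350 [0.4789747  0.41204134] [0.48222752 0.44184732]
ring -6.04312673543509 -6.094377592198914
origin [0.48224647 0.42545093]
dist to dial axis lateral 0.07921239369359392 0.01754721451685688
t 23.02 p [0.5187 0.3993 0.2319] w 0.0568 gf 0.0 ft [ 0.2 -0.4  0.1]
[[-0.994, 0.107, -0.001], [0.107, 0.994, -0.0], [0.001, -0.0, -1.0]] q [ 0.49  0.56  1.34  0.    1.24 -0.98]
delta cm [ 3.89  2.22 18.9 ] turn [-0.    -0.001 -0.006]
```

Request:
play_rows(gripper=[-0.15,-0.15,-0.15,-0.15,-0.15,-0.15,-0.15,-0.15,1,1,1,1], delta_pos=[[3.9,2.2,4],[3.9,2.2,8],[3.9,2.2,12],[3.9,2.2,15],[3.9,2.2,17],[3.9,2.2,18.4],[3.9,2.2,18.8],[3.9,2.2,18.8],[3.9,2.2,18.8],[3.9,2.2,18.8],[3.9,2.2,18.8],[3.9,2.2,18.8]], turn=[[0,0,0],[0,0,0],[0,0,0],[0,0,0],[0,0,0],[0,0,0],[0,0,0],[0,0,0],[0,0,0],[0,0,0],[0,0,0],[0,0,0]], squeeze=30)

```text
time: 24.52
position: [0.4828, 0.4256, 0.0451]
tool_rot: [0.053, 0.999, 0.0, 0.0]
ft_force: [-1.0, -0.0, 2.0]
grip_width: 0.0297
grip_force: 30.0
```

Request:
play_rows(gripper=[1,1], delta_pos=[[0,0,0],[0,0,0]], turn=[[0,0,0],[0,0,0]])

```text
time: 24.78
position: [0.4828, 0.4257, 0.0451]
tool_rot: [0.053, 0.999, 0.0, 0.0]
ft_force: [-1.4, 1.0, 5.0]
grip_width: 0.0299
grip_force: 30.0
```

```bash
python3 - <<'E'
from h import *
import pickle
o,R=st()
t=shot('top'); s=shot('scene'); pickle.dump((t,s,o),open('w6.pkl','wb'))
v=cv2.resize(t['color'][140:225,200:465,::-1],(800,257),interpolation=cv2.INTER_CUBIC)
v2=cv2.resize(s['color'][190:300,190:430,::-1],(740,339),interpolation=cv2.INTER_CUBIC)
cv2.imwrite('pics/w6.png',np.vstack([v,np.pad(v2,((0,0),(0,60),(0,0)))]))
E
```

```text
t 24.77 p [0.4828 0.4257 0.0451] w 0.0299 gf 30.0 ft [-1.4  1.   5. ]
[[-0.994, 0.107, 0.001], [0.107, 0.994, 0.001], [-0.001, 0.001, -1.0]] q [ 0.55  0.78  1.51  0.    0.86 -0.91]
```

View pics/w6.png

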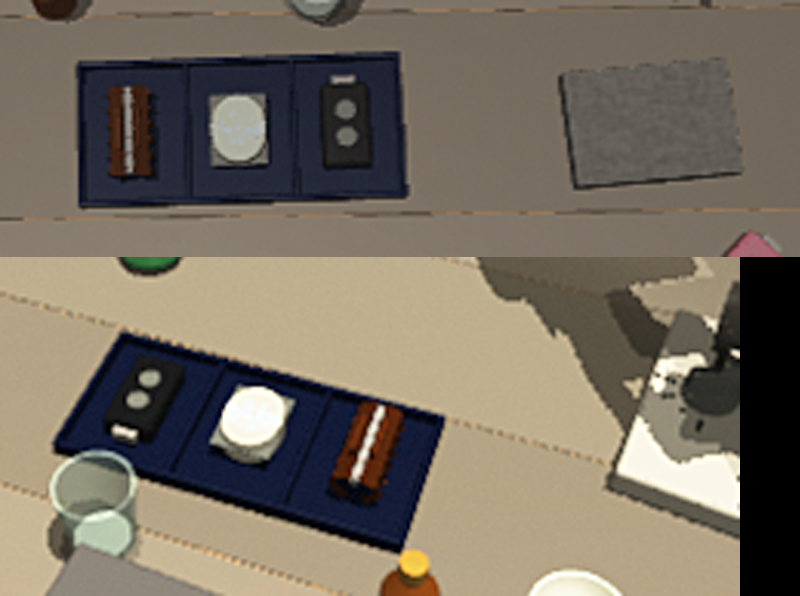

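Request:
play_rows(gripper=[1,1,1,1,1,1,1,1,1,1,1,1], delta_pos=[[0,0,-1],[0,0,-3],[0,0,-6],[0,0,-9],[0,0,-10.5],[-1,-4,-10.5],[-2,-8,-10.5],[-3,-12,-10.5],[-4.1,-16.3,-10.5],[-5.3,-21,-10.5],[-6.5,-25.7,-10.5],[-7.7,-30.4,-10.5]], turn=[[0,0,0],[0,0,0],[0,0,0],[0,0,0],[0,0,0],[0,0,0],[0,0,0],[0,0,0],[0,0,0],[0,0,0],[0,0,0],[0,0,0]])

```text
time: 26.38
position: [0.5265, 0.1134, 0.1497]
tool_rot: [0.053, 0.999, -0.0, -0.0]
ft_force: [0.8, 0.3, -1.5]
grip_width: 0.0298
grip_force: 30.0
```

Request:
play_rows(gripper=[1,1,1,1,1,1,1,1,1,1], delta_pos=[[-1.2,-4.7,0],[-2.4,-9.4,0],[-3.6,-14.1,0],[-4.8,-18.8,0],[-6,-23,0],[-6.4,-25.3,0],[-6.4,-25.3,0],[-6.4,-25.3,2],[-6.4,-25.3,3.5],[-6.4,-25.3,3.5]], turn=[[0,0,0],[0,0,0],[0,0,0],[0,0,0],[0,0,0],[0,0,0],[0,0,0],[0,0,0],[0,0,0],[0,0,0]])

```text
time: 27.62
position: [0.5619, -0.1416, 0.1131]
tool_rot: [0.053, 0.999, 0.001, -0.002]
ft_force: [-0.9, 0.0, -2.1]
grip_width: 0.0294
grip_force: 30.0
```

```bash
python3 - <<'E'
from h import *
import pickle
go(.564,-.144,.083,83.9)
t=shot('top'); s=shot('scene'); pickle.dump((t,s),open('w7.pkl','wb'))
v=cv2.resize(t['color'][140:225,200:465,::-1],(800,257),interpolation=cv2.INTER_CUBIC)
v2=cv2.resize(s['color'][150:300,190:430,::-1],(540,338),interpolation=cv2.INTER_CUBIC)
cv2.imwrite('pics/w7.png',np.vstack([v,np.pad(v2,((0,0),(0,260),(0,0)))]))
E
```

```text
t 27.62 p [ 0.5619 -0.1416  0.1131] w 0.0294 gf 30.0 ft [-0.9  0.  -2.1]
[[-0.994, 0.105, -0.004], [0.105, 0.994, 0.002], [0.004, 0.002, -1.0]] q [-0.44  0.61  1.64  0.    0.89 -1.91]
delta cm [-0.25 -0.22  3.01] turn [ 0.002 -0.004  0.001]
```

View pics/w7.png

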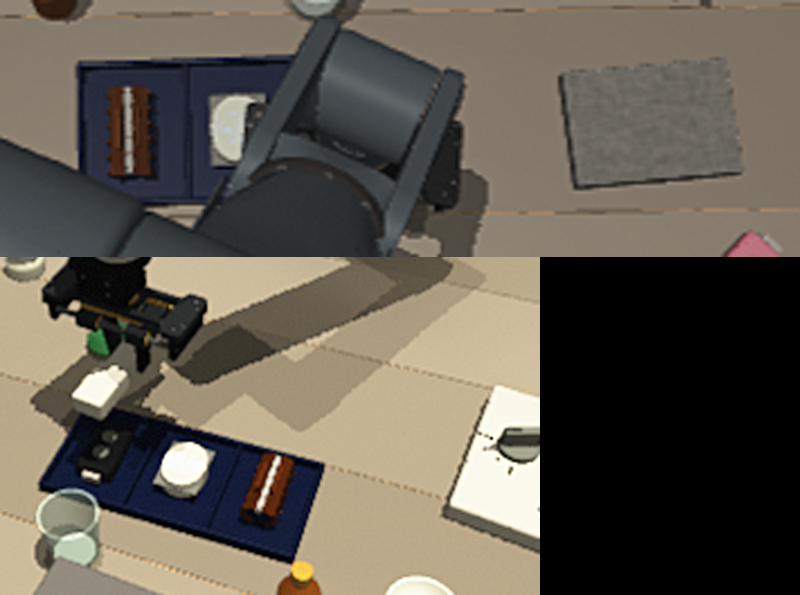

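The wand is level above the fob, and all three things are still in their bays. I lower it and hold.

Request:
play_rows(gripper=[1,1,1,1,1,1,1,1,1,1,1,1], delta_pos=[[0,0,1.5],[0,0,2.6],[0,0,2.9],[0,0,2.9],[0,0,2.9],[0,0,2.9],[0,0,2.9],[0,0,2.9],[0,0,2.9],[0,0,2.9],[0,0,2.9],[0,0,2.9]], turn=[[0,0,0],[0,0,0],[0,0,0],[0,0,0],[0,0,0],[0,0,0],[0,0,0],[0,0,0],[0,0,0],[0,0,0],[0,0,0],[0,0,0]])

```text
time: 29.22
position: [0.5633, -0.1434, 0.0855]
tool_rot: [0.053, 0.999, 0.0, -0.0]
ft_force: [1.5, 0.8, -1.1]
grip_width: 0.0299
grip_force: 30.0
```

```bash
python3 - <<'E'
from h import *
import pickle
o,R=st(); print('lamp if rigid',o['position']+R@[-.068,0,0])
s=shot('scene'); pickle.dump(s,open('w8.pkl','wb'))
cv2.imwrite('pics/w8.png',cv2.resize(s['color'][170:270,190:330,::-1],(700,500),interpolation=cv2.INTER_CUBIC))
E
```

```text
t 29.23 p [ 0.5633 -0.1434  0.0855] w 0.0299 gf 30.0 ft [ 1.5  0.8 -1.1]
[[-0.994, 0.107, -0.0], [0.107, 0.994, 0.0], [0.0, 0.0, -1.0]] q [-0.44  0.66  1.66  0.    0.83 -1.91]
lamp if rigid [ 0.63093681 -0.15069654  0.0855241 ]
```

View pics/w8.png

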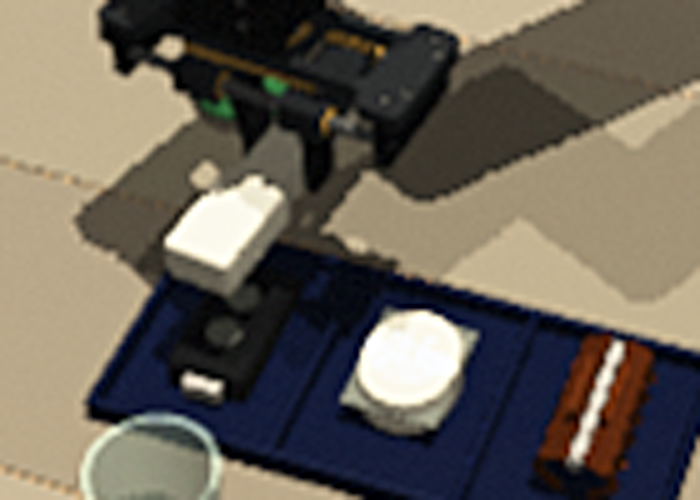

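Request:
play_rows(gripper=[1,1,1,1,1,1,1,1,1,1,1,1], delta_pos=[[0,0,0],[0,0,0],[0,0,0],[0,0,0],[0,0,0],[0,0,0],[0,0,0],[0,0,0],[0,0,0],[0,0,0],[0,0,0],[0,0,0]], turn=[[0,0,0],[0,0,0],[0,0,0],[0,0,0],[0,0,0],[0,0,0],[0,0,0],[0,0,0],[0,0,0],[0,0,0],[0,0,0],[0,0,0]])

```text
time: 30.78
position: [0.5633, -0.1435, 0.0856]
tool_rot: [0.053, 0.999, -0.0, 0.0]
ft_force: [0.2, 0.9, -2.1]
grip_width: 0.0299
grip_force: 30.0
```

Request:
play_rows(gripper=[1,1,1,1,1,1,1,1,1,1,1,1], delta_pos=[[0,0,0],[0,0,0],[0,0,0],[0,0,0],[0,0,0],[0,0,0],[0,0,0],[0,0,0],[0,0,0],[0,0,0],[0,0,0],[0,0,0]], turn=[[0,0,0],[0,0,0],[0,0,0],[0,0,0],[0,0,0],[0,0,0],[0,0,0],[0,0,0],[0,0,0],[0,0,0],[0,0,0],[0,0,0]])

```text
time: 32.28
position: [0.5633, -0.1435, 0.0856]
tool_rot: [0.053, 0.999, -0.0, 0.0]
ft_force: [0.0, -0.2, -2.2]
grip_width: 0.0294
grip_force: 30.0
```

```bash
python3 - <<'E'
from h import *
import pickle
o,R=st(); s=pickle.load(open('w8.pkl','rb')); p=o['position']
for n,q in(('tip+y top',[-.103,.021,-.0275]),('tip-y top',[-.103,-.021,-.0275]),('neck-y top',[-.033,-.021,-.0275])):
    print(n,np.round((proj(s,p+R@q)-[190,170])*5))
print('fob top ctr pred',np.round((proj(s,np.array([.631,-.1515,.03]))-[190,170])*5))
E
```

```text
t 32.27 p [ 0.5633 -0.1435  0.0856] w 0.0294 gf 30.0 ft [ 0.  -0.2 -2.2]
[[-0.994, 0.107, 0.0], [0.107, 0.994, -0.0], [-0.0, -0.0, -1.0]] q [-0.44  0.66  1.66 -0.    0.83 -1.91]
tip+y top [222. 264.]
tip-y top [157. 239.]
neck-y top [224. 158.]
fob top ctr pred [236. 308.]
```

Request:
play_rows(gripper=[1,1,1,1,1,1,1,1,1,1,1,1], delta_pos=[[0,0,0],[0,0,0],[0,0,0],[0,0,0],[0,0,0],[0,0,0],[0,0,0],[0,0,0],[0,0,0],[0,0,0],[0,0,0],[0,0,0]], turn=[[0,0,0],[0,0,0],[0,0,0],[0,0,0],[0,0,0],[0,0,0],[0,0,0],[0,0,0],[0,0,0],[0,0,0],[0,0,0],[0,0,0]])

```text
time: 33.78
position: [0.5633, -0.1435, 0.0856]
tool_rot: [0.053, 0.999, -0.0, 0.0]
ft_force: [-0.5, -0.2, -1.6]
grip_width: 0.0298
grip_force: 30.0
```

Request:
play_rows(gripper=[1,1,1,1,1,1,1,1,1,1], delta_pos=[[0,0,-2],[0,0,-5],[0.5,4,-5],[1,8,-5],[1.5,12,-5],[2,16,-5],[2.5,20,-5],[2.75,21.7,-5],[2.75,21.7,-5],[2.75,21.7,-5]], turn=[[0,0,0],[0,0,0],[0,0,0],[0,0,0],[0,0,0],[0,0,0],[0,0,0],[0,0,0],[0,0,0],[0,0,0]])

```text
time: 35.02
position: [0.5594, 0.0741, 0.1356]
tool_rot: [0.054, 0.999, -0.0, 0.0]
ft_force: [0.2, 0.6, -2.8]
grip_width: 0.0296
grip_force: 30.0
```

```bash
python3 - <<'E'
from h import *
import pickle
o,R=st(); print('lamp',o['position']+R@[-.068,0,0])
s=shot('scene'); pickle.dump(s,open('w9.pkl','wb'))
cv2.imwrite('pics/w9.png',cv2.resize(s['color'][170:300,190:350,::-1],(720,585),interpolation=cv2.INTER_CUBIC))
for n,x,y,z in(('clip',.6265,.068,.044),('case',.629,-.042,.034),('fob',.631,-.1515,.03)): print(n,np.round((proj(s,np.array([x,y,z]))-[190,170])*4.5))
E
```

```text
t 35.02 p [0.5594 0.0741 0.1356] w 0.0296 gf 30.0 ft [ 0.2  0.6 -2.8]
[[-0.994, 0.107, 0.0], [0.107, 0.994, -0.001], [-0.0, -0.001, -1.0]] q [-0.07  0.56  1.67 -0.    0.91 -1.53]
lamp [0.62701493 0.06680615 0.13558239]
clip [537. 351.]
case [369. 316.]
fob [212. 277.]
```

View pics/w9.png

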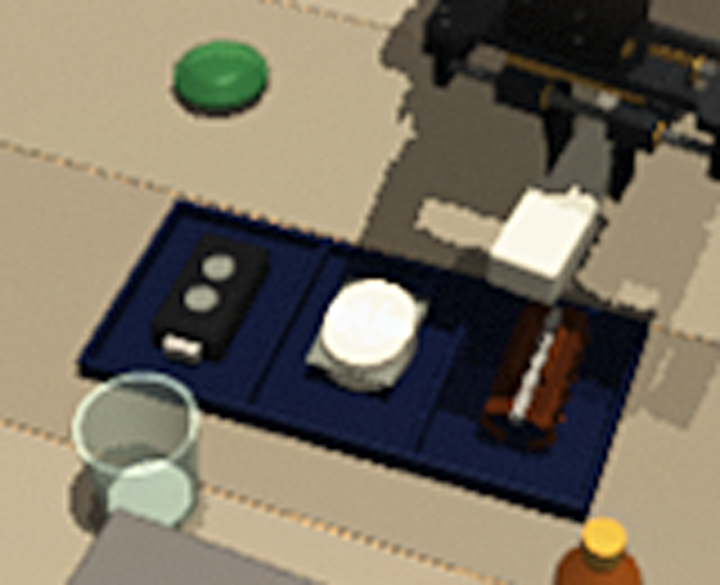

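Clip lies unmoved at (535,362), with the head directly over it. I lower the wand and hold.

Request:
play_rows(gripper=[1,1,1,1,1,1,1,1,1,1,1,1], delta_pos=[[0,0,1.5],[0,0,3],[0,0,3.6],[0,0,3.6],[0,0,3.6],[0,0,3.6],[0,0,3.6],[0,0,3.6],[0,0,3.6],[0,0,3.6],[0,0,3.6],[0,0,3.6]], turn=[[0,0,0],[0,0,0],[0,0,0],[0,0,0],[0,0,0],[0,0,0],[0,0,0],[0,0,0],[0,0,0],[0,0,0],[0,0,0],[0,0,0]])

```text
time: 36.58
position: [0.5591, 0.0752, 0.0995]
tool_rot: [0.053, 0.999, -0.0, -0.0]
ft_force: [1.2, 0.7, -2.3]
grip_width: 0.0297
grip_force: 30.0
```

Request:
play_rows(gripper=[1,1,1,1,1,1,1,1,1,1,1,1], delta_pos=[[0,0,0],[0,0,0],[0,0,0],[0,0,0],[0,0,0],[0,0,0],[0,0,0],[0,0,0],[0,0,0],[0,0,0],[0,0,0],[0,0,0]], turn=[[0,0,0],[0,0,0],[0,0,0],[0,0,0],[0,0,0],[0,0,0],[0,0,0],[0,0,0],[0,0,0],[0,0,0],[0,0,0],[0,0,0]])

```text
time: 38.08
position: [0.5591, 0.0752, 0.0995]
tool_rot: [0.053, 0.999, -0.0, -0.0]
ft_force: [-0.3, 0.1, -2.5]
grip_width: 0.0296
grip_force: 30.0
```

Request:
play_rows(gripper=[1,1,1,1,1,1,1,1,1,1,1,1], delta_pos=[[0,0,0],[0,0,0],[0,0,0],[0,0,0],[0,0,0],[0,0,0],[0,0,0],[0,0,0],[0,0,0],[0,0,0],[0,0,0],[0,0,0]], turn=[[0,0,0],[0,0,0],[0,0,0],[0,0,0],[0,0,0],[0,0,0],[0,0,0],[0,0,0],[0,0,0],[0,0,0],[0,0,0],[0,0,0]])

```text
time: 39.58
position: [0.5591, 0.0752, 0.0996]
tool_rot: [0.053, 0.999, 0.0, -0.0]
ft_force: [-0.6, 0.2, -1.3]
grip_width: 0.03
grip_force: 30.0
```

Request:
play_rows(gripper=[1,1,1,1,1,1,1,1,1,1,1,1], delta_pos=[[0,0,0],[0,0,0],[0,0,0],[0,0,0],[0,0,0],[0,0,0],[0,0,0],[0,0,0],[0,0,0],[0,0,0],[0,0,0],[0,0,0]], turn=[[0,0,0],[0,0,0],[0,0,0],[0,0,0],[0,0,0],[0,0,0],[0,0,0],[0,0,0],[0,0,0],[0,0,0],[0,0,0],[0,0,0]])

```text
time: 41.08
position: [0.5591, 0.0752, 0.0995]
tool_rot: [0.053, 0.999, -0.0, -0.0]
ft_force: [-0.1, -0.0, -2.4]
grip_width: 0.0295
grip_force: 30.0
```

```bash
python3 - <<'E'
from h import *
import pickle
go(.5615,-.0345,.09,83.9)
s0=pickle.load(open('w9.pkl','rb')); s=shot('scene')
def m(c,f): 
    h=cv2.cvtColor(c['color'][:,:,::-1],cv2.COLOR_BGR2HSV); k=f(h[225:290,200:345].astype(int)); y,x=np.nonzero(k); return len(x),x.mean()+200,y.mean()+225
for c in(s0,s):
    print('case',m(c,lambda h:(h[:,:,2]>200)&(h[:,:,1]<40)&(np.arange(200,345)[None]<288)),'clip',m(c,lambda h:(h[:,:,0]<15)&(h[:,:,1]>150)&(np.arange(200,345)[None]>290)))
E
```

```text
t 41.08 p [0.5591 0.0752 0.0995] w 0.0295 gf 30.0 ft [-0.1 -0.  -2.4]
[[-0.994, 0.107, -0.0], [0.107, 0.994, 0.0], [0.0, -0.0, -1.0]] q [-0.06  0.62  1.69 -0.    0.83 -1.53]
delta cm [ -1.41 -10.88   0.95] turn [-0. -0. -0.]
case (438, np.float64(253.14383561643837), np.float64(253.15525114155253)) clip (336, np.float64(309.3482142857143), np.float64(251.86309523809524))
case (431, np.float64(254.00232018561485), np.float64(252.38051044083528)) clip (281, np.float64(309.5409252669039), np.float64(253.76512455516013))
```

Request:
play_rows(gripper=[1,1,1,1,1,1,1,1,1,1], delta_pos=[[0,0,-2],[0,0,-3.5],[-0.6,-4,-3.5],[-1,-8,-3.5],[-1.4,-10.9,-3.5],[-1.4,-10.9,-3.5],[-1.4,-10.9,-3.5],[-1.4,-10.9,-3.5],[-1.4,-10.9,-1.5],[-1.4,-10.9,-1.5]], turn=[[0,0,0],[0,0,0],[0,0,0],[0,0,0],[0,0,0],[0,0,0],[0,0,0],[0,0,0],[0,0,0],[0,0,0]])

```text
time: 42.38
position: [0.5601, -0.0334, 0.1135]
tool_rot: [0.053, 0.999, 0.0, -0.002]
ft_force: [0.1, -0.0, -1.1]
grip_width: 0.0294
grip_force: 30.0
```

```bash
python3 - <<'E'
from h import *
import pickle
o,R=st(); print('lamp',o['position']+R@[-.068,0,0])
t0,s0,_=pickle.load(open('w6.pkl','rb')); s=shot('scene'); t=shot('top')
P=lambda X:np.round(proj(s,np.array(X)),1)
print('pred case low-front',P([.665,-.042,.012]),'ctr',P([.629,-.042,.034]))
lab=lambda c:cv2.cvtColor(c['color'],cv2.COLOR_RGB2HSV)
for c in(s0,s):
    h=lab(c)[225:262,250:295]; k=((h[:,:,1]<90)&(h[:,:,2]>60)).astype(np.uint8)
    q=cv2.connectedComponentsWithStats(k); 
    for st_,ce in zip(q[2][1:],q[3][1:]):
        if st_[4]>30: print('comp',st_[:4]+[250,225,0,0],st_[4],np.round(ce+[250,225],1))
    print('--')
# difference in the bay's front part, not hidden by the wand
d=np.abs(s0['color'].astype(int)-s['color']).sum(2)[246:262,250:295]; print('changed px front of case',(d>60).sum())
E
```

```text
t 42.38 p [ 0.5601 -0.0334  0.1135] w 0.0294 gf 30.0 ft [ 0.1 -0.  -1.1]
[[-0.994, 0.105, -0.004], [0.105, 0.994, 0.001], [0.004, 0.001, -1.0]] q [-0.26  0.59  1.69  0.    0.86 -1.72]
lamp [ 0.62770117 -0.04052593  0.11322821]
pred case low-front [267.6 254.5] ctr [272.1 240.3]
comp [272 225  23   7] 81 [286.4 226.7]
comp [258 231  28  26] 486 [271.6 243.6]
--
comp [258 225  27  32] 548 [271.1 241.3]
--
changed px front of case 58
```

Request:
play_rows(gripper=[1,1,1,1,1,1,1,1,1,1,1,1], delta_pos=[[0,0,1.3],[0,0,2.2],[0,0,2.6],[0,0,2.6],[0,0,2.6],[0,0,2.6],[0,0,2.6],[0,0,2.6],[0,0,2.6],[0,0,2.6],[0,0,2.6],[0,0,2.6]], turn=[[0,0,0],[0,0,0],[0,0,0],[0,0,0],[0,0,0],[0,0,0],[0,0,0],[0,0,0],[0,0,0],[0,0,0],[0,0,0],[0,0,0]])

```text
time: 43.98
position: [0.5614, -0.0347, 0.0886]
tool_rot: [0.053, 0.999, -0.0, -0.0]
ft_force: [-0.3, -0.8, -1.6]
grip_width: 0.0295
grip_force: 30.0
```

Request:
play_rows(gripper=[1,1,1,1,1,1,1,1,1,1,1,1], delta_pos=[[0,0,0],[0,0,0],[0,0,0],[0,0,0],[0,0,0],[0,0,0],[0,0,0],[0,0,0],[0,0,0],[0,0,0],[0,0,0],[0,0,0]], turn=[[0,0,0],[0,0,0],[0,0,0],[0,0,0],[0,0,0],[0,0,0],[0,0,0],[0,0,0],[0,0,0],[0,0,0],[0,0,0],[0,0,0]])

```text
time: 45.48
position: [0.5614, -0.0346, 0.0885]
tool_rot: [0.053, 0.999, -0.0, -0.0]
ft_force: [-0.4, 0.0, -1.9]
grip_width: 0.0299
grip_force: 30.0
```

Request:
play_rows(gripper=[1,1,1,1,1,1,1,1,1,1,1,1], delta_pos=[[0,0,0],[0,0,0],[0,0,0],[0,0,0],[0,0,0],[0,0,0],[0,0,0],[0,0,0],[0,0,0],[0,0,0],[0,0,0],[0,0,0]], turn=[[0,0,0],[0,0,0],[0,0,0],[0,0,0],[0,0,0],[0,0,0],[0,0,0],[0,0,0],[0,0,0],[0,0,0],[0,0,0],[0,0,0]])

```text
time: 46.98
position: [0.5614, -0.0347, 0.0886]
tool_rot: [0.053, 0.999, 0.0, -0.0]
ft_force: [0.5, 0.0, -1.7]
grip_width: 0.0298
grip_force: 30.0
```

Request:
play_rows(gripper=[1,1,1,1,1,1,1,1,1,1,1,1], delta_pos=[[0,0,0],[0,0,0],[0,0,0],[0,0,0],[0,0,0],[0,0,0],[0,0,0],[0,0,0],[0,0,0],[0,0,0],[0,0,0],[0,0,0]], turn=[[0,0,0],[0,0,0],[0,0,0],[0,0,0],[0,0,0],[0,0,0],[0,0,0],[0,0,0],[0,0,0],[0,0,0],[0,0,0],[0,0,0]])

```text
time: 48.48
position: [0.5614, -0.0346, 0.0886]
tool_rot: [0.053, 0.999, -0.0, 0.0]
ft_force: [0.1, -1.1, -2.3]
grip_width: 0.0299
grip_force: 30.0
```

```bash
python3 - <<'E'
from h import *
go(.4828,.4257,.15,83.9)
E
```

```text
t 48.48 p [ 0.5614 -0.0346  0.0886] w 0.0299 gf 30.0 ft [ 0.1 -1.1 -2.3]
[[-0.994, 0.107, 0.0], [0.107, 0.994, -0.0], [-0.0, -0.0, -1.0]] q [-0.26  0.63  1.7  -0.    0.8  -1.72]
delta cm [12.72 44.93 -6.14] turn [-0.  0. -0.]
```

Request:
play_rows(gripper=[1,1,1,1,1,1,1,1,1,1,1,1], delta_pos=[[0,0,-2],[0,0,-5],[0.6,2,-6.1],[1.7,6,-6.1],[2.8,10,-6.1],[4,14,-6.1],[5.1,18,-6.1],[6.2,22,-6.1],[7.4,26,-6.1],[8.5,30,-6.1],[9.6,34,-6.1],[10.8,38,-6.1]], turn=[[0,0,0],[0,0,0],[0,0,0],[0,0,0],[0,0,0],[0,0,0],[0,0,0],[0,0,0],[0,0,0],[0,0,0],[0,0,0],[0,0,0]])

```text
time: 49.98
position: [0.4923, 0.3568, 0.1488]
tool_rot: [0.053, 0.999, -0.0, -0.001]
ft_force: [0.8, 0.2, -1.7]
grip_width: 0.0297
grip_force: 30.0
```

Request:
play_rows(gripper=[1,1,1,1,1,1,1], delta_pos=[[1,3.5,0],[1.9,6.9,0],[1.9,6.9,0],[1.9,6.9,0],[1.9,6.9,2],[1.9,6.9,4],[1.9,6.9,4]], turn=[[0,0,0],[0,0,0],[0,0,0],[0,0,0],[0,0,0],[0,0,0],[0,0,0]])

```text
time: 50.85
position: [0.4815, 0.4234, 0.1077]
tool_rot: [0.054, 0.999, -0.002, -0.002]
ft_force: [-0.3, -0.3, -1.8]
grip_width: 0.0298
grip_force: 30.0
```

```bash
python3 - <<'E'
from h import *
import pickle
t0,s0,_=pickle.load(open('w6.pkl','rb')); t=shot('top')
d=np.abs(t0['color'].astype(int)-t['color']).sum(2)[150:215,222:338]; print('tray changed px',(d>60).sum())
go(.4828,.4257,.0455,83.9)
E
```

```text
tray changed px 348
t 50.9 p [0.4825 0.4241 0.1089] w 0.0295 gf 30.0 ft [-0.2  0.7 -1.9]
[[-0.994, 0.108, -0.002], [0.108, 0.994, -0.001], [0.002, -0.002, -1.0]] q [ 0.55  0.69  1.48 -0.    0.98 -0.92]
delta cm [-0.03  0.17  6.34] turn [-0.002 -0.002 -0.002]
```

```bash
python3 - <<'E'
from h import *
import pickle
t0,s0,_=pickle.load(open('w6.pkl','rb')); t=shot('top'); s=shot('scene')
v=[cv2.resize(c['color'][140:225,200:465,::-1],(800,257),interpolation=cv2.INTER_CUBIC) for c in(t0,t)]
v2=cv2.resize(s['color'][190:300,190:530,::-1],(800,259)[:2],interpolation=cv2.INTER_CUBIC)
cv2.imwrite('pics/w10.png',np.vstack([v[1],v2]))
st()
E
```

```text
t 51.0 p [0.4836 0.4251 0.1103] w 0.0297 gf 30.0 ft [-0.6 -0.3 -1.7]
[[-0.994, 0.107, 0.001], [0.107, 0.994, 0.001], [-0.001, 0.001, -1.0]] q [ 0.55  0.69  1.48 -0.    0.98 -0.92]
```

View pics/w10.png

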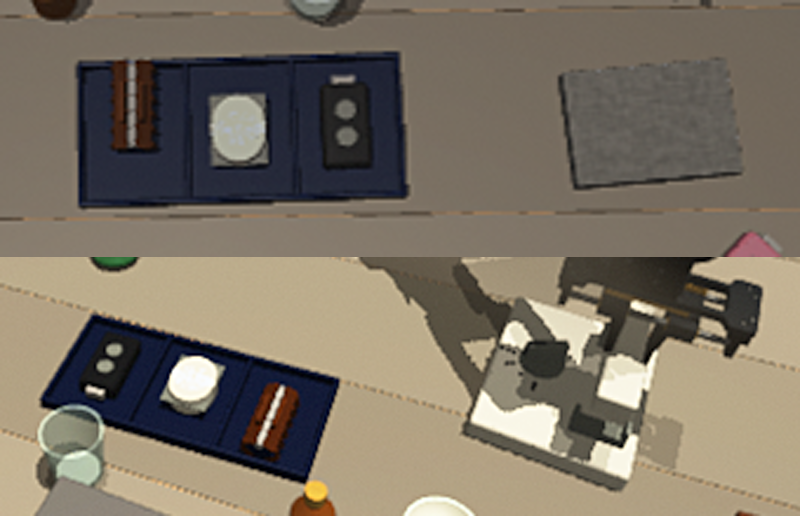

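The clip was shoved about 25 mm towards +x in its bay (top view, now at (133,105) instead of (131,131)). I check whether that had already happened during its hold.

```bash
python3 - <<'E'
from h import *
import pickle
t0,s0,_=pickle.load(open('w6.pkl','rb')); s9=pickle.load(open('w9.pkl','rb')); s=shot('scene');t=shot('top')
def m(c): 
    h=cv2.cvtColor(c['color'][:,:,::-1],cv2.COLOR_BGR2HSV)[225:290,200:345].astype(int); k=(h[:,:,0]<15)&(h[:,:,1]>150)&(np.arange(200,345)[None]>290); y,x=np.nonzero(k); return len(x),x.mean()+200,y.mean()+225,y.min()+225,y.max()+225
for c in (s0,s9,s): print(m(c))
for x in (.6265,.65): print(proj(s,np.array([x,.067,.03])))
print('clip now top',plane(t,200+134*265/800,140+105*85/257,.03)[:2])
pickle.dump((t,s),open('w10.pkl','wb'))
E
```

```text
(337, np.float64(309.45103857566767), np.float64(251.67062314540058), np.int64(237), np.int64(269))
(336, np.float64(309.3482142857143), np.float64(251.86309523809524), np.int64(237), np.int64(269))
(352, np.float64(305.3494318181818), np.float64(258.84375), np.int64(244), np.int64(276))
[308.73115955 251.10049829]
[306.09936336 257.44995526]
clip now top [0.65368877 0.06497545]
```

The clip's image centroid at 41.1 s (x=309.5) matched the unmoved one, so its hold was valid. It still lies inside the tray. Next I lay the wand back.

```bash
python3 - <<'E'
from h import *
go(.4828,.4257,.0455,83.9)
E
```

```text
t 51.1 p [0.4837 0.4254 0.1106] w 0.0298 gf 30.0 ft [ 0.4  0.4 -1.7]
[[-0.994, 0.107, 0.002], [0.107, 0.994, 0.001], [-0.002, 0.001, -1.0]] q [ 0.55  0.69  1.48 -0.    0.98 -0.92]
delta cm [0.11 0.01 6.51] turn [ 0.001  0.002 -0.001]
```

Request:
play_rows(gripper=[1,1,1,1,1,1,1,1,1,1,1], delta_pos=[[0.1,0,0],[0.1,0,0.5],[0.1,0,1.5],[0.1,0,2.5],[0.1,0,3.5],[0.1,0,4.5],[0.1,0,5.3],[0.1,0,5.9],[0.1,0,6.3],[0.1,0,6.5],[0.1,0,6.5]], turn=[[0,0,0],[0,0,0],[0,0,0],[0,0,0],[0,0,0],[0,0,0],[0,0,0],[0,0,0],[0,0,0],[0,0,0],[0,0,0]])

```text
time: 52.48
position: [0.4821, 0.4255, 0.0452]
tool_rot: [0.053, 0.999, 0.0, 0.0]
ft_force: [-1.8, -0.7, 1.3]
grip_width: 0.0297
grip_force: 30.0
```

Request:
play_rows(gripper=[1,1], delta_pos=[[0,0,0],[0,0,0]], turn=[[0,0,0],[0,0,0]])

```text
time: 52.72
position: [0.482, 0.4255, 0.0451]
tool_rot: [0.053, 0.999, 0.0, 0.0]
ft_force: [-1.9, -1.6, 4.0]
grip_width: 0.0298
grip_force: 30.0
```

Request:
play_rows(gripper=[-0.15,-0.15,-0.15,-0.15,-0.15,-0.15,-0.15,-0.15,-0.15,-0.15,-0.15], delta_pos=[[0,0,0],[0,0,0],[0,0,0],[0,0,-2],[0,0,-6],[0,0,-10],[0,0,-15],[-3.9,-2.2,-18.7],[-3.9,-2.2,-18.7],[-3.9,-2.2,-18.7],[-3.9,-2.2,-18.7]], turn=[[0,0,0],[0,0,0],[0,0,0],[0,0,0],[0,0,0],[0,0,0],[0,0,0],[0,0,0],[0,0,0],[0,0,0],[0,0,0]])

```text
time: 54.1
position: [0.5168, 0.3994, 0.2303]
tool_rot: [0.053, 0.999, -0.001, -0.001]
ft_force: [0.4, -0.9, -0.3]
grip_width: 0.0504
grip_force: 0.0
```

```bash
python3 - <<'E'
from h import *
import pickle
o,R=st(); c=shot('wrist'); c0,_=pickle.load(open('w5.pkl','rb')); pickle.dump(c,open('w11.pkl','wb'))
def edges(c,r):
    g=cv2.cvtColor(c['color'],cv2.COLOR_RGB2GRAY).astype(np.float32)
    return g
# register the wand region between the before and after pictures
for n,(y0,y1,x0,x1) in(('handle end',(28,85,272,345)),('head+saddle',(170,225,262,345)),('dial',(100,165,195,262))):
    T=cv2.cvtColor(c0['color'],cv2.COLOR_RGB2GRAY)[y0:y1,x0:x1]
    I=cv2.cvtColor(c['color'],cv2.COLOR_RGB2GRAY)[y0-15:y1+15,x0-15:x1+15]
    q=cv2.matchTemplate(I,T,cv2.TM_CCOEFF_NORMED); _,v,_,l=cv2.minMaxLoc(q)
    p0=plane(c0,(x0+x1)/2,(y0+y1)/2,.072); p1=plane(c,(x0+x1)/2+l[0]-15,(y0+y1)/2+l[1]-15,.072); print(n,round(v,3),'moved mm',np.round((p1-p0)[:2]*1000,1))
go(.457,.348,.048,21.2)
E
```

```text
t 54.1 p [0.5168 0.3994 0.2303] w 0.0504 gf 0.0 ft [ 0.4 -0.9 -0.3]
[[-0.994, 0.106, -0.003], [0.106, 0.994, -0.001], [0.003, -0.002, -1.0]] q [ 0.49  0.56  1.35  0.    1.24 -0.98]
handle end 0.984 moved mm [-0.2 -0.4]
head+saddle 0.989 moved mm [-0.2 -0.2]
dial 0.968 moved mm [-0.9 -0.1]
t 54.15 p [0.5168 0.3995 0.2302] w 0.0497 gf 0.0 ft [-0.1 -0.2  0.6]
[[-0.994, 0.106, -0.003], [0.106, 0.994, -0.001], [0.003, -0.002, -1.0]] q [ 0.49  0.56  1.35  0.    1.24 -0.98]
delta cm [ 5.35 -5.72 18.24] turn [-0.003 -0.002  1.095]
```

Request:
play_rows(gripper=[0.08,0.08,0.08,0.08,0.08,0.08,0.08,0.08,0.08,0.08], delta_pos=[[2,-2,2],[4,-4,5],[5.3,-5.7,8],[5.3,-5.7,10],[5.3,-5.7,10],[5.3,-5.7,10],[5.3,-5.7,10],[5.3,-5.7,10],[5.3,-5.7,10],[5.3,-5.7,10]], turn=[[0,0,0.17],[0,0,0.34],[0,0,0.51],[0,0,0.68],[0,0,0.85],[0,0,1.02],[0,0,1.095],[0,0,1.095],[0,0,1.095],[0,0,1.095]])

```text
time: 55.4
position: [0.4594, 0.3484, 0.1314]
tool_rot: [0.565, 0.825, -0.0, -0.0]
ft_force: [-0.4, -0.7, -0.8]
grip_width: 0.0395
grip_force: 0.0
```

```bash
python3 - <<'E'
from h import *
go(.457,.3485,.048,21.2)
E
```

```text
t 55.4 p [0.4594 0.3484 0.1314] w 0.0395 gf 0.0 ft [-0.4 -0.7 -0.8]
[[-0.361, 0.932, -0.0], [0.932, 0.361, -0.0], [-0.0, -0.0, -1.0]] q [0.46 0.58 1.64 0.   0.92 0.09]
delta cm [ 0.09 -0.22  8.34] turn [-0.  0. -0.]
```

Request:
play_rows(gripper=[0.08,0.08,0.08,0.08,0.08,0.08,1,1,1,1], delta_pos=[[0.1,-0.2,2],[0.1,-0.2,4],[0.1,-0.2,6],[0.1,-0.2,7.5],[0.1,-0.2,8.3],[0.1,-0.2,8.3],[0.1,-0.2,8.3],[0.1,-0.2,8.3],[0.1,-0.2,8.3],[0.1,-0.2,8.3]], turn=[[0,0,0],[0,0,0],[0,0,0],[0,0,0],[0,0,0],[0,0,0],[0,0,0],[0,0,0],[0,0,0],[0,0,0]], squeeze=10)

```text
time: 56.65
position: [0.457, 0.3485, 0.0489]
tool_rot: [0.565, 0.825, -0.0, -0.0]
ft_force: [-0.5, 0.6, 2.6]
grip_width: 0.0133
grip_force: 10.0
```

Request:
play_rows(gripper=[1,1,1,1,1,1,1,1,1,1,1], delta_pos=[[0,0,0],[0,0,0],[0,0,0],[0,0,0],[0,0,0],[0,0,0],[0,0,0],[0,0,0],[0,0,0],[0,0,0],[0,0,0]], turn=[[0,0,-0.13],[0,0,-0.26],[0,0,-0.39],[0,0,-0.52],[0,0,-0.65],[0,0,-0.78],[0,0,-0.91],[0,0,-1.03],[0,0,-1.08],[0,0,-1.08],[0,0,-1.08]])

```text
time: 58.02
position: [0.4569, 0.3483, 0.0489]
tool_rot: [0.061, 0.998, -0.0, -0.0]
ft_force: [-2.3, -1.5, 5.5]
grip_width: 0.013
grip_force: 10.0
```

Request:
play_rows(gripper=[0.2,0.2,0.2,0.2,0.2,0.2,0.2,0.2,0.2], delta_pos=[[0,0,0],[0,0,0],[0,0,-3],[0,0,-8],[0,0,-13],[0,0,-18],[-6,3.5,-19],[-6,3.5,-19],[-6,3.5,-19]], turn=[[0,0,0],[0,0,0],[0,0,0],[0,0,0],[0,0,0],[0,0,0],[0,0,0],[0,0,0],[0,0,0]])

```text
time: 59.15
position: [0.5211, 0.3758, 0.2375]
tool_rot: [0.061, 0.998, -0.0, -0.001]
ft_force: [-1.1, 0.5, -0.5]
grip_width: 0.0349
grip_force: 0.0
```

```bash
python3 - <<'E'
from h import *
import pickle
st(); c=shot('wrist'); t=shot('top'); a,_,_=pickle.load(open('w4.pkl','rb')); t1,_=pickle.load(open('w10.pkl','rb'))
d=np.abs(t1['color'].astype(int)-t['color']).sum(2)[150:215,222:338]; print('tray changed px',(d>60).sum())
# pointer: darkest pixels within the bar radius, on the plane z=.066
g=cv2.cvtColor(c['color'],cv2.COLOR_RGB2GRAY); ctr=np.array([.457,.3485])
P=[]
for v in range(60,235):
    for u in range(150,400):
        if g[v,u]<75:
            X=plane(c,u,v,.066)[:2]-ctr
            if np.linalg.norm(X)<.026: P.append(X)
P=np.array(P); m=P.mean(0); w,V=np.linalg.eigh(np.cov(P.T)); e=V[:,1]; e=e*np.sign(e@m); print(len(P),m,np.degrees(np.arctan2(e[1],e[0])),w**.5)
for n,p,c0 in(('wand',(28,85,272,345),pickle.load(open('w11.pkl','rb'))),):
    y0,y1,x0,x1=p; T=cv2.cvtColor(c0['color'],cv2.COLOR_RGB2GRAY)[y0:y1,x0:x1]; q=cv2.matchTemplate(g,T,cv2.TM_CCOEFF_NORMED); _,v,_,l=cv2.minMaxLoc(q)
    print(n,v,(plane(c,l[0]+(x1-x0)/2,l[1]+(y1-y0)/2,.072)-plane(c0,(x0+x1)/2,(y0+y1)/2,.072))[:2]*1000)
E
```

```text
t 59.15 p [0.5211 0.3758 0.2375] w 0.0349 gf 0.0 ft [-1.1  0.5 -0.5]
[[-0.993, 0.122, -0.002], [0.122, 0.993, -0.001], [0.001, -0.001, -1.0]] q [ 0.45  0.54  1.37  0.    1.24 -1.  ]
tray changed px 0
99 [ 0.00056462 -0.00208404] 0.522922682244325 [0.0048241 0.0141526]
wand 0.9395133256912231 [-0.02759378 -0.36971092]
```

```bash
python3 - <<'E'
from h import *
import pickle
c=shot('wrist'); a,_,_=pickle.load(open('w4.pkl','rb')); b,_=pickle.load(open('w5.pkl','rb'))
G=lambda x:cv2.cvtColor(x['color'],cv2.COLOR_RGB2GRAY)
X=np.array([.457,.3485,.06])
u,v=proj(a,X).astype(int); T=G(a)[v-20:v+24,u-22:u+22]
for n,k in(('now',c),('at two dots',b)):
    p,q=proj(k,X).astype(int); I=G(k)[q-30:q+34,p-32:p+32]
    s=[]
    for ang in range(-80,31,4):
        M=cv2.getRotationMatrix2D((32,30),-ang,1); s.append((round(float(cv2.matchTemplate(cv2.warpAffine(I,M,(64,64)),T,cv2.TM_CCOEFF_NORMED).max()),2),ang))
    print(n,sorted(s)[-4:])
E
```

```text
now [(0.81, 8), (0.86, -4), (0.93, 4), (0.94, 0)]
at two dots [(0.48, -72), (0.49, -60), (0.51, -76), (0.52, -64)]
```

The dial is back at its starting angle (off), the wand is home, the tray is unchanged and the arm is clear.

```bash
python3 -c "
from rig import robot
print(robot.hand_in())"
```

```text
the job is handed in; nothing more can be done
None
```

The job is handed in (no verdict came back): fob, clip and earbud case were laid in the tray and lit for about five seconds each in order (no brush was on the shelf), the wand is back in its cradle and the dial at off; the clip was knocked about 25 mm after its turn but still lies in its bay.

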